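# Lay the top culture plate on the colony viewer

### The arm

A 7-joint arm with a two-finger parallel gripper is mounted at the origin on the work surface. World frame = base frame: x ahead of the robot, y to its left, z up, the work surface at z = 0. Lengths are in m, angles in rad, forces in N, time in s.
With the tool pointing down it reaches from about 0.425 to 0.925 m from the base axis. Payload 6.8 kg.
Tool frame: the origin (TCP) lies midway between the tips of the shut fingers; the grasp point (between the pads) lies 19 mm behind it; z points along the fingers, y is the direction in which the jaws open and shut (so a half turn about z gives the same grasp; the last joint's range is limited). The gripper opens to 85 mm and grips with 20 to 120 N. Pads are 22 mm wide; open, the fingers measure 114 mm over their backs; the gripper's body (76 mm by 85 mm) begins 54 mm behind the grasp point. The pads swing forward as they close: fully open they stand 13 mm farther back than shut.
Start: joints at [-1.404, 0.477, 0.022, 1.555, -0.011, 1.109, -0.083], TCP at [0.183, 0.65, 0.231] pointing down, gripper open.
Joint ranges: [-2.96, 2.96], [-0.34, 2.1], [-1.41, 1.46], [0.24, 2.44], [-1.37, 4.51], [0.17, 1.92], [-2.96, 2.96]. Speed limits (rad/s): [2.39, 2.39, 3.14, 3.14, 3.14, 3.14, 3.14].

### API

Orientations are given as a unit quaternion [w, x, y, z].
In Python, from station import * gives the robot as it stands. The module is installed in compiled form; this text tells all that it offers.
- The arm moves only by the tool jog_arm, never from a script. Its arguments are lists of equal length, an entry for each row: "dp": the shift along the tool's x, y, z in units of 25 mm (1.0 is 25 mm), a list of three; "angular": the turn, a rotation vector about the tool's x, y, z in units of 5 degrees (1.0 is 5 degrees), a list of three; "claw": the finger opening in mm, from 0 to 85.4. A call has exactly 5 rows; each row is the pose to reach, as a shift and turn from the pose commanded when the call began, along the tool's axes at that moment; what a row does not reach only later rows make up. A row lasts 1/10 s, in which the tool goes at most 50 mm and 8.59 degrees, less where a joint would pass 70% of its speed; a pose out of reach is approached as far as the arm can. A call with a gripper value outside its range is refused whole. The fingers move at their own pace and stop on an object; "grip_force" is the grip in N (left out, the last holds). Time passes only in rows, so rows that repeat a pose let the fingers close, or fill a call up. It gives the time, the measured TCP pose, the force and the opening at its end, in the units of the state.
- get_obs(): the state, without advancing time (a new reading comes with each control period).
- read_camera(name): name is "scene" or "top" or "wrist"; returns a dict with "pixels" (400x640x3 uint8, blue, green, red), "camera_matrix" (3x3 intrinsics, pixels), "rvec" (rotation vector, rad) and "tvec" (3), from world to camera coordinates, as OpenCV has them. Camera axes: x right, y down, z forward; pixel columns grow to the right and rows downward; lengths in m; the calibration is good to about 2 mm. A picture is of the moment at which its call begins. There is no depth.
- hand_in(): hands the job in, once; it reports no verdict.
The state is a dict: "t": time; "q": joint angles; "joint_vel": joint speeds; "joint_torque": joint torques, N m; "eef_pos": TCP position; "tool_rot": TCP orientation; "contact_force": force on the tool from outside, world axes, zero at the start; "torque": the same for the moment, N m; "gripper_width": opening from 0.0 (shut) to 1.0 (fully open).
Only numpy, scipy, OpenCV 4.12 (cv2) and the standard library are available. Lean on these libraries where they do the work, as an engineer would, in place of code of your own. Each camera call takes 0.05 s, during which the arm holds its last target.

### The job

The incubated culture plates lie stacked in the steel rack, too closely walled to be gripped: slide the top one out over the rack's open front until a good part of it overhangs, then pinch it by its two long edges and lift it out. Lay it, culture side up, flat and straight on the viewer's sloping lit window with one short end against the lip at the window's lower end; set it down gently under the lamp bar without letting it drop, and let go. Leave the other two plates in the rack and do not disturb the other things on the bench.

Things in the scene. Friction and masses are not known exactly. Their poses are not given: they have to be found in the camera images.
- plate_top_center (a point): centre of the top of three equal sealed culture plates: rigid, 140 x 60 x 6 mm, about 55 g, pale grey-white, on top a round tan field with red dots and a blue label patch at one end. x along the 140 mm (label at -x, which starts at the rack's open front), y across, z up out of the culture side. Smooth: plates slide on each other and on the window with friction about 0.3
- plate_mid_center (a point): centre of the second plate, same make, directly under the top one
- plate_low_center (a point): centre of the lowest plate, same make, on the rack's floor
- rack: fixed bent-steel rack, 151 x 69 mm, origin at the centre of its underside; its open front looks to its -x, roughly to the robot. Floor 45 mm above the bench (plates' upper faces at 51, 57, 63 mm). Side walls with inner faces 64 mm apart, 2.5 mm thick, reach 71 mm above the bench. Behind, two corner returns leave a 51 mm wide gap
- rack_lip (a point): middle of the top of the rack's low front lip, at its outer face: 75.5 mm in front of the rack's centre, 54 mm above the bench. The lip holds in the lowest plate and half the middle one; the top plate clears it. Axes as the rack's
- window: lit window of the fixed viewer: white gridded glass strip, 44 mm wide, 157 mm long, sloping 30 degrees, lower end to the robot. Origin on its surface, on the centre line, at the face of the lip at the lower end; x up the slope, y across, z the surface's normal. The lip is 44 mm wide and 10 mm high: a plate laid on the window stands out 8 mm at each side, free for fingers
- viewer: white wedge case, 220 mm wide, 240 mm deep, 146 mm high behind, origin at the centre of its underside, low front (-x) to the robot. The window stands 29 mm proud of its 30 degree top. Behind it a magnifier is swung away (lens 165 mm behind the centre, 220 mm up)
- lamp_bar (a point): middle of the underside of the viewer's fixed lamp bar: 24 mm deep (x), 16 mm thick, lying across at y from -110 to 75 mm of the viewer's frame, 243 mm above the bench over the window's lower part; held by a rod along y = -95 mm at the same height. An upright gripper does not fit before it: come in under it, tilted back along the slope's normal
- vial_a: bystander: white-capped sample bottle, 42 mm across, 72 mm tall, origin at the centre of its foot
- vial_b: bystander: another such sample bottle
- vial_c: bystander: another such sample bottle
- marker: bystander: white and blue marker pen 115 mm long lying between rack and viewer, origin at the centre of its underside
- tally: bystander: round steel hand tally counter, 44 mm across, 26 mm tall, origin at the centre of its underside
- petri: bystander: closed Petri dish, 90 mm across, 15 mm tall, origin at the centre of its underside
- beaker: bystander: small glass beaker, 68 mm across, 85 mm tall, origin at the centre of its underside
Mind the look-alikes: they are no part of the job. Leave any orange look-alike of the part that bears plate_top_center alone.

How it is judged:
By the outcome, as a careful person would: the job done as asked, in the order asked, and still so for the second after the job is handed in, with the robot touching nothing.
It also fails if it takes over 54 s, if anything falls off the work surface, if the arm or the gripper's body presses on something with over 40 N, if the wrist force passes 120 N, or if a joint passes its speed limit or range.

## Working session

There is one attempt and no reset: what is moved stays moved. The work goes in short steps, Python scripts to look and compute and a tool call to move; the robot and the scene stay as the last step left them, time stands still between calls to the robot, and variables do not carry over. Pictures are saved under pics/ and viewed, and the job is handed in when it is done.

Besides the shell and the picture viewer there is one more tool, called after "Emit:" by a JSON object that holds its "api" and its "payload". jog_arm: Moves the arm, as the interface text tells. Its arguments: {"type":"object","properties":{"dp":{"type":"array","items":{"type":"array","items":{"type":"number"}}},"angular":{"type":"array","items":{"type":"array","items":{"type":"number"}}},"claw":{"type":"array","items":{"type":"number"}},"grip_force":{"type":"number"}},"required":["dp","angular","claw"]}

```bash
mkdir -p pics; ls; cat > h.py <<'E'
from station import *
import numpy as np, cv2
from scipy.spatial.transform import Rotation as R
def cam(n):
    d=read_camera(n); np.savez('cam_%s.npz'%n,**d); return d
def load(n): return dict(np.load('cam_%s.npz'%n))
def ray(d,uv):
    Rm,_=cv2.Rodrigues(np.array(d['rvec'],float)); t=np.array(d['tvec'],float).reshape(3)
    K=np.array(d['camera_matrix']); c=-Rm.T@t
    v=Rm.T@np.linalg.solve(K,np.array([uv[0],uv[1],1.])); return c,v/np.linalg.norm(v)
def onz(d,uv,z):
    c,v=ray(d,uv); return c+v*(z-c[2])/v[2]
def proj(d,P):
    return cv2.projectPoints(np.array(P,float).reshape(-1,1,3),np.array(d['rvec'],float),np.array(d['tvec'],float),np.array(d['camera_matrix']),None)[0].reshape(-1,2)
def rot(o): 
    q=o['tool_rot']; return R.from_quat([q[1],q[2],q[3],q[0]]).as_matrix()
E
python3 - <<'E'
from h import *
for n in ['scene','top','wrist']:
    d=cam(n); cv2.imwrite('pics/%s0.png'%n,d['pixels']); print(n,ray(d,(320,200)), d['camera_matrix'][0])
o=get_obs(); print(o)
E
```

```text
pics
scene (array([ 1.2688846 , -0.10537945,  1.33364305]), array([-0.52322989,  0.08752451, -0.84768505])) [492.91257764   0.         318.26189069]
top (array([ 0.28311126, -0.0073047 ,  1.3817723 ]), array([ 0.18253795,  0.02738861, -0.98281726])) [414.19685638   0.         321.59737692]
wrist (array([0.11730456, 0.66721546, 0.37390402]), array([ 0.24831927, -0.05912258, -0.96687231])) [296.20203452   0.         316.18397648]
{'t': 0.15, 'q': array([-1.40412065,  0.47760215,  0.0223013 ,  1.55618697, -0.01151809,
        1.10931683, -0.08309359]), 'joint_vel': array([ 0.00058579, -0.00116059, -0.00110017, -0.00285526, -0.00029352,
        0.00120277,  0.00014184]), 'joint_torque': array([ 1.88006481e-03, -5.96917784e+01,  1.60968360e+00, -2.81489360e+01,
        1.25616422e-02,  6.57518351e-03,  5.78882180e-06]), 'eef_pos': array([0.18299957, 0.64925544, 0.23056938]), 'tool_rot': array([-6.54996629e-05,  1.36927861e-01,  9.90580779e-01, -6.90248567e-04]), 'contact_force': array([0.13236851, 0.43890161, 0.27019152]), 'torque': array([-0.01238742, -0.00337524,  0.00901372]), 'gripper_width': 0.9995025895182319}
```

View pics/scene0.png

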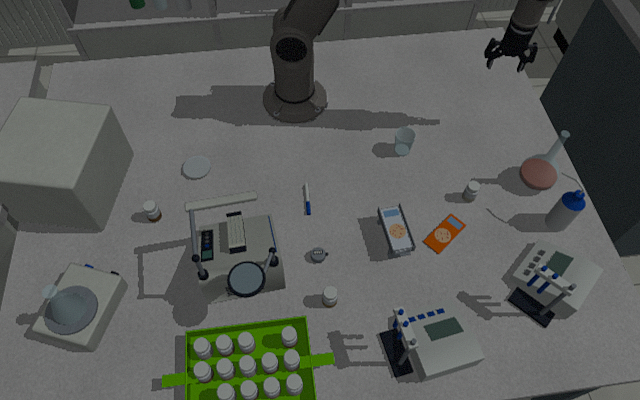

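View pics/top0.png

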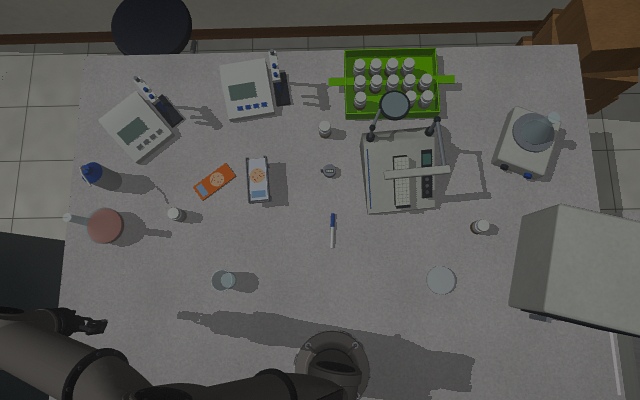

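View pics/wrist0.png

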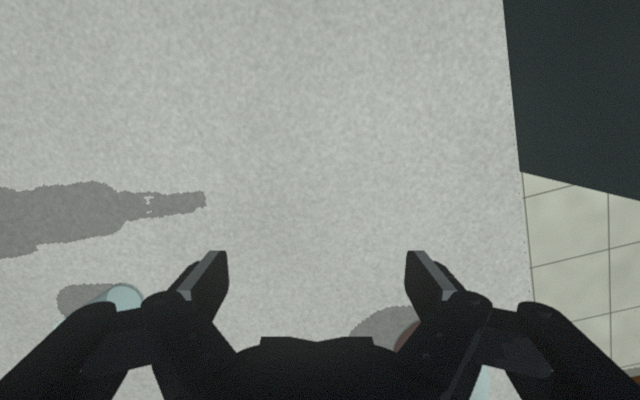

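The scene view shows the rack with a white plate at about (396,230), the orange look-alike at (444,233) and the viewer at (238,250). In the top view they are at (258,180), (215,181) and (402,172). The pale-grey plate inside the steel rack is the one meant, so I'll confirm that in enlarged crops.

```bash
python3 - <<'E'
from h import *
a=load('top')['pixels']; b=load('scene')['pixels']
A=cv2.resize(a[145:215,190:290],None,fx=7,fy=7,interpolation=cv2.INTER_CUBIC)
cv2.imwrite('pics/c1.png',A)
cv2.imwrite('pics/c2.png',cv2.resize(b[195:265,365:465],None,fx=7,fy=7,interpolation=cv2.INTER_CUBIC))
cv2.imwrite('pics/c3.png',cv2.resize(a[120:225,350:460],None,fx=5,fy=5,interpolation=cv2.INTER_CUBIC))
cv2.imwrite('pics/c4.png',cv2.resize(b[180:300,180:295],None,fx=5,fy=5,interpolation=cv2.INTER_CUBIC))
E
```

```text
(no output)
```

View pics/c1.png

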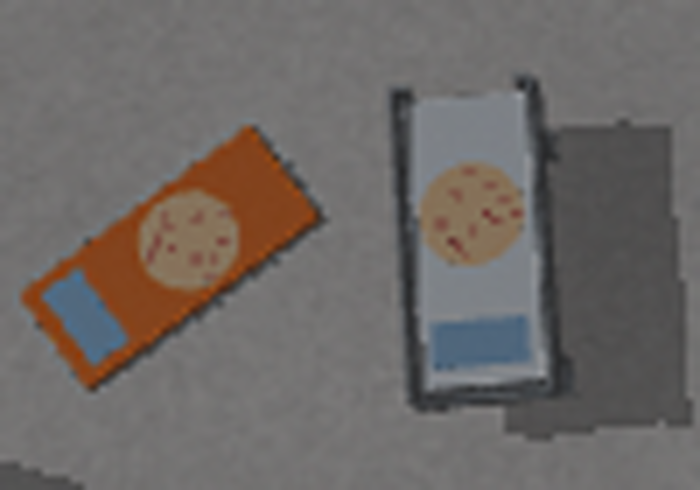

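View pics/c2.png

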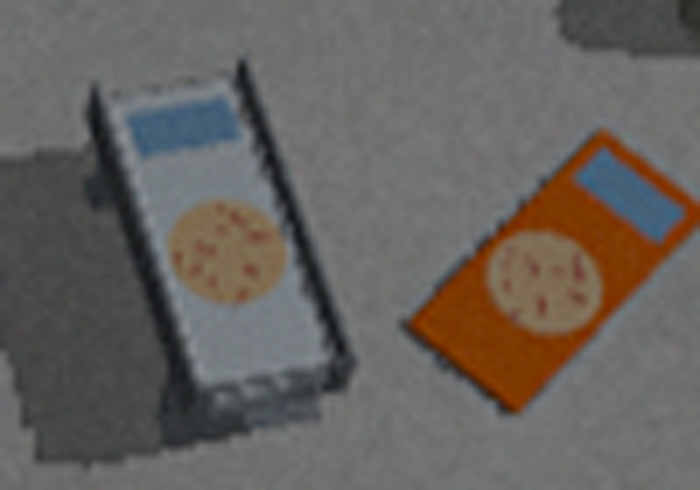

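View pics/c3.png

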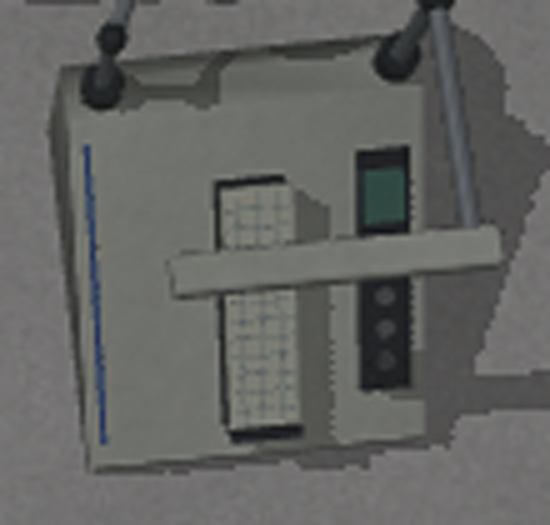

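View pics/c4.png

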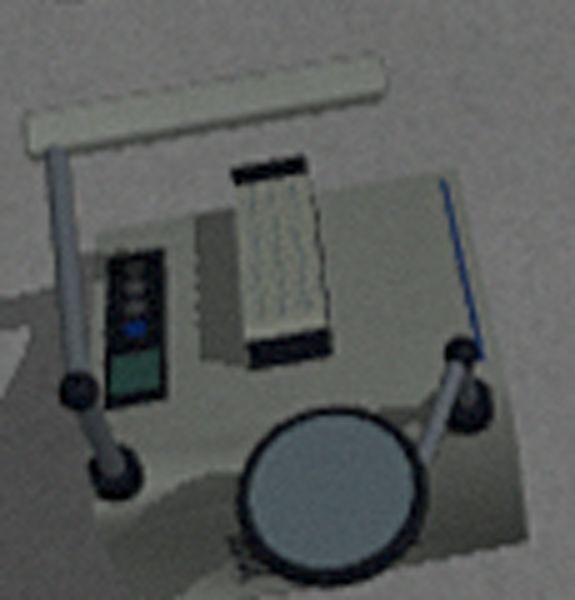

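The crops confirm it: the pale-grey plate between the dark rack walls, label to the robot, is the target. The orange one lies free on the bench and stays untouched. Next I'll take measurements.

```bash
cat >> h.py <<'E'
def tri(*obs):
    A=np.zeros((3,3));b=np.zeros(3);L=[]
    for d,uv in obs:
        c,v=ray(d,uv);M=np.eye(3)-np.outer(v,v);A+=M;b+=M@c;L.append((c,v))
    p=np.linalg.solve(A,b); return p,[np.linalg.norm(np.cross(p-c,v)) for c,v in L]
def blob(m,box):
    x0,y0,x1,y1=box; k=np.zeros(m.shape,np.uint8); k[y0:y1,x0:x1]=m[y0:y1,x0:x1]
    M=cv2.moments(k,True); return (M['m10']/M['m00'],M['m01']/M['m00']),M['m00']
E
python3 - <<'E'
from h import *
t=load('top'); s=load('scene')
for nm,d,box in [('top',t,(246,150,272,206)),('scene',s,(376,205,416,258))]:
    h=cv2.cvtColor(d['pixels'],cv2.COLOR_BGR2HSV)
    tan=(cv2.inRange(h,(3,70,60),(25,255,255))); blue=cv2.inRange(h,(95,80,50),(120,255,255))
    for c,m in (('tan',tan),('blue',blue)):
        uv,n=blob(m,box); print(nm,c,np.round(uv,2),n,onz(d,uv,.063).round(4))
def T(x,y): return (x/5+350-.4,y/5+120-.4)
def S(x,y): return (x/5+180-.4,y/5+180-.4)
for nm,a,b in [('lowL',(228,430),(234,184)),('lowR',(299,426),(305,176)),('upL',(219,190),(247,340)),('upR',(289,186),(327,330)),
  ]:
    pass
# top view: left in image=+y ; scene view: right=+y
for nm,a,b in [('low+y',(226,432),(308,177)),('low-y',(302,427),(236,186)),('up+y',(219,188),(327,329)),('up-y',(289,184),(246,340)),
  ('lamp +y front end',(173,298),(382,58)),('lamp -y',(500,262),(25,112)),('lamp+y back',(170,258),(386,92)),('lamp -y back',(498,228),(28,155))]:
    print(nm,*tri((t,T(*a)),(s,S(*b))))
E
```

```text
top tan [256.77 175.22] 154.0 [0.6146 0.2365 0.063 ]
top blue [257.87 193.51] 78.0 [0.5532 0.2319 0.063 ]
scene tan [396.99 230.54] 177.0 [0.6178 0.2354 0.063 ]
scene blue [390.89 212.63] 82.0 [0.5557 0.2307 0.063 ]
low+y [ 0.50477418 -0.21298595  0.05870871] [np.float64(0.0014184660475474132), np.float64(0.001418466047547421)]
low-y [ 0.50686107 -0.25832834  0.06179762] [np.float64(0.0015493353208242907), np.float64(0.0015493353208242953)]
up+y [ 0.64621979 -0.20267829  0.13382505] [np.float64(9.97061923134171e-05), np.float64(9.970619231347215e-05)]
up-y [ 0.64767443 -0.2460909   0.13459169] [np.float64(0.0002135439716607877), np.float64(0.00021354397166095998)]
lamp +y front end [ 0.54994797 -0.15622363  0.24701998] [np.float64(0.0001319130227298269), np.float64(0.0001319130227297741)]
lamp -y [ 0.56521139 -0.33828222  0.25459976] [np.float64(0.0009076023385723523), np.float64(0.0009076023385721745)]
lamp+y back [ 0.57256136 -0.15537015  0.24895083] [np.float64(1.1683661779318682e-05), np.float64(1.1683661779354269e-05)]
lamp -y back [ 0.5866239  -0.33929627  0.24765256] [np.float64(0.0003105504115360213), np.float64(0.0003105504115360671)]
```

```bash
cat >> h.py <<'E'
def down(yawdeg,tilt=0):
    # tool x points to robot (-x of frame w/ yaw), z down; tilt: deg, z leans to +x
    R0=np.array([[-1,0,0],[0,1,0],[0,0,-1.]])
    return R.from_euler('z',yawdeg,degrees=True).as_matrix()@R.from_euler('y',-tilt,degrees=True).as_matrix()@R0
def plan(p,Rt,st=None):
    o=get_obs() if st is None else st; R0=rot(o); p0=o['eef_pos']
    dp=R0.T@(np.array(p)-p0)/.025; w=R.from_matrix(R0.T@Rt).as_rotvec(degrees=True)/5
    print('pos',p0.round(4),'rows',np.linalg.norm(np.array(p)-p0)/.05,np.linalg.norm(w)*5/8.59,'dp',dp.round(3),'ang',w.round(3))
E
python3 - <<'E'
from h import *
plan([.575,.22,.26],down(4.3)); print(down(0,30)[:,2])
E
```

```text
pos [0.183  0.6493 0.2306] rows 11.641146490852122 2.3329903156437726 dp [-19.75  -12.274  -1.159] ang [-1.600e-02 -2.000e-03 -4.008e+00]
[ 0.5        0.        -0.8660254]
```

Emit:
{"api": "jog_arm", "payload": {"dp": [[-1,-0.6,-0.6],[-2.6,-1.6,-1],[-4.2,-2.6,-1.2],[-5.8,-3.6,-1.2],[-7.4,-4.6,-1.2]], "angular": [[0,0,-0.8],[0,0,-1.6],[0,0,-2.4],[0,0,-3.2],[0,0,-4]], "claw": [0,0,0,0,0]}}

```text
t: 0.65
eef_pos: [0.331, 0.4872, 0.2614]
tool_rot: [0.0, -0.039, 0.999, 0.0]
contact_force: [0.3, 0.6, -0.0]
gripper_width: 0.144
```

```bash
python3 - <<'E'
from h import *
plan([.575,.22,.26],down(4.3))
E
```

```text
pos [0.331  0.4872 0.2614] rows 7.235992667248979 0.014760443732873078 dp [ -8.904 -11.408   0.055] ang [0.001 0.002 0.025]
```

Emit:
{"api": "jog_arm", "payload": {"dp": [[-1.2,-1.5,0],[-2.4,-3,0],[-3.6,-4.5,0],[-4.8,-6,0],[-6,-7.6,0]], "angular": [[0,0,0],[0,0,0],[0,0,0],[0,0,0],[0,0,0]], "claw": [0,0,0,0,0]}}

```text
t: 1.15
eef_pos: [0.4945, 0.309, 0.2612]
tool_rot: [-0.0, -0.037, 0.999, 0.0]
contact_force: [0.4, 1.2, -0.2]
gripper_width: 0.0
```

Emit:
{"api": "jog_arm", "payload": {"dp": [[-1,-1.3,0],[-2,-2.6,0],[-2.9,-3.8,0],[-2.9,-3.8,0],[-2.9,-3.8,0]], "angular": [[0,0,0],[0,0,0],[0,0,0],[0,0,0],[0,0,0]], "claw": [0,0,0,0,0]}}

```text
t: 1.65
eef_pos: [0.5732, 0.2202, 0.2609]
tool_rot: [-0.0, -0.036, 0.999, -0.0]
contact_force: [-0.5, 0.1, -0.2]
gripper_width: -0.0
```

```bash
python3 - <<'E'
from h import *
d=cam('wrist'); cv2.imwrite('pics/w1.png',d['pixels']); print(get_obs()['eef_pos'],get_obs()['t'])
E
```

```text
[0.57248486 0.22165902 0.26091766] 1.7
```

View pics/w1.png

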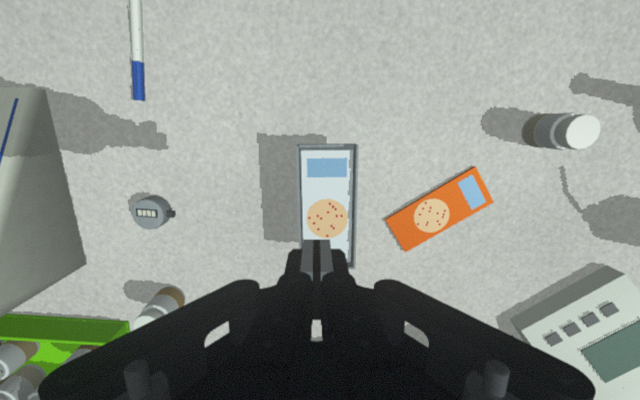

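The wrist view shows the rack at (298–357, 144–268), with the label at (327,167) and the tan field at (327,218). The fingers hide its rear end, so I'll back off about 80 mm for the rear edge later and first enlarge what is visible.

Emit:
{"api": "jog_arm", "payload": {"dp": [[0.7,-0.7,0],[1.5,-1.5,0],[2.4,-1.5,0],[3.2,-1.5,0],[3.2,-1.5,0]], "angular": [[0,0,0],[0,0,0],[0,0,0],[0,0,0],[0,0,0]], "claw": [0,0,0,0,0]}}

```text
t: 2.2
eef_pos: [0.4929, 0.1794, 0.2613]
tool_rot: [-0.001, -0.039, 0.999, 0.0]
contact_force: [0.0, 0.5, 1.0]
gripper_width: -0.001
```

```bash
python3 - <<'E'
from h import *
d=cam('wrist'); cv2.imwrite('pics/w2.png',d['pixels']); print(get_obs()['eef_pos'],get_obs()['t'])
P=proj(d,[[.616,.236,.063]])[0].astype(int); print(P)
x,y=P[0]-60,P[1]-75
cv2.imwrite('pics/w2c.png',cv2.resize(d['pixels'][y:y+150,x:x+130],None,fx=4,fy=4,interpolation=cv2.INTER_CUBIC)); print(x,y)
E
```

```text
[0.49453249 0.17939373 0.26154873] 2.25
[353 279]
293 204
```

View pics/w2c.png

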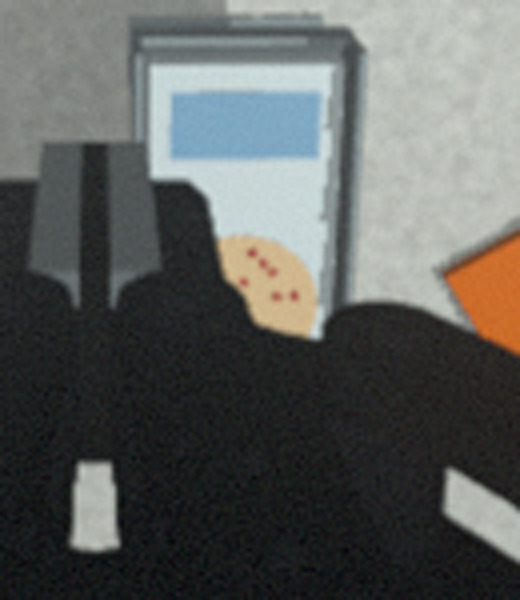

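```bash
python3 - <<'E'
from h import *
d=load('wrist')
f=lambda x,y:(x/4+293-.4,y/4+204-.4)
for n,p,z in [('plate -y',(150,63),.063),('plate +y',(334,66),.063),('side+y far',(321,340),.063),('lip -y out',(135,40),.071),('lip+y',(350,38),.071),('wall +y far',(345,300),.071)]:
    print(n,onz(d,f(*p),z).round(4))
im=cv2.imread('pics/w2.png'); h=cv2.cvtColor(im,cv2.COLOR_BGR2HSV); m=cv2.inRange(h,(95,80,50),(120,255,255))
uv,n=blob(m,(325,220,378,250)); print('label',onz(d,uv,.063),n)
c=max(cv2.findContours(m,0,1)[0],key=cv2.contourArea); print(cv2.minAreaRect(c))
b=cv2.boxPoints(cv2.minAreaRect(c)); print([onz(d,q,.063).round(4) for q in b])
E
```

```text
plate -y [0.5371 0.1991 0.063 ]
plate +y [0.5337 0.255  0.063 ]
side+y far [0.6272 0.2631 0.063 ]
lip -y out [0.5278 0.1935 0.071 ]
lip+y [0.5222 0.2566 0.071 ]
wall +y far [0.6078 0.2667 0.071 ]
label [0.55512822 0.2297405  0.063     ] 540.0
((353.5, 235.0), (14.0, 35.0), 90.0)
[array([0.5477, 0.2073, 0.063 ]), array([0.5443, 0.2501, 0.063 ]), array([0.5627, 0.2524, 0.063 ]), array([0.5661, 0.2091, 0.063 ])]
```

```bash
python3 - <<'E'
from h import *
plan([.705,.2424,.25],down(4.4))
E
```

```text
pos [0.4945 0.1794 0.2615] rows 4.399988069368859 0.00960135974566825 dp [-8.589  1.857  0.463] ang [ 0.01  -0.001  0.013]
```

Emit:
{"api": "jog_arm", "payload": {"dp": [[-1.8,0.4,0.1],[-3.6,0.8,0.2],[-5.4,1.2,0.3],[-7.2,1.6,0.4],[-8.6,1.85,0.4]], "angular": [[0,0,0],[0,0,0],[0,0,0],[0,0,0],[0,0,0]], "claw": [0,0,0,0,0]}}

```text
t: 2.75
eef_pos: [0.7091, 0.2423, 0.2499]
tool_rot: [-0.0, -0.038, 0.999, 0.0]
contact_force: [-0.7, 0.0, 0.7]
gripper_width: 0.003
```

Emit:
{"api": "jog_arm", "payload": {"dp": [[0,0,1],[0,0,2.5],[0,0,4],[0,0,5],[0,0,5]], "angular": [[0,0,0],[0,0,0],[0,0,0],[0,0,0],[0,0,0]], "claw": [0,0,0,0,0]}}

```text
t: 3.25
eef_pos: [0.7042, 0.2403, 0.1208]
tool_rot: [-0.004, -0.038, 0.999, -0.001]
contact_force: [-0.4, 0.3, 0.1]
gripper_width: 0.002
```

```bash
python3 - <<'E'
from h import *
d=cam('wrist'); cv2.imwrite('pics/w3.png',d['pixels']); print(get_obs()['t'])
plan([.705,.2424,.0597],down(4.4))
E
```

```text
3.3
pos [0.706  0.2406 0.124 ] rows 1.286582263155537 0.027083048591123076 dp [0.023 0.079 2.572] ang [-0.011 -0.043 -0.014]
```

View pics/w3.png

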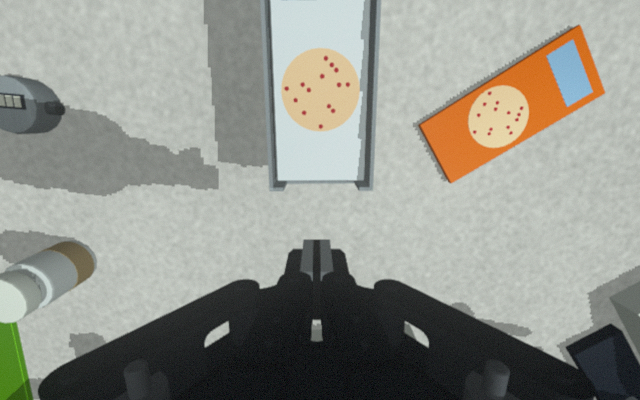

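The wrist view from behind shows the plate's rear edge at row ~181 (cols 278–360), the gap clear, and the shut fingers ahead of it at (316,240).

```bash
python3 - <<'E'
from h import *
d=load('wrist')
for n,p,z in [('rear L',(278,181),.063),('rear R',(361,181),.063),('sideL top',(272,0),.063),('sideR top',(369,0),.063),('wallL inner top rear',(277,184),.071),('wallR',(371,188),.071),('wallL',(271,190),.071)]:
    print(n,onz(d,p,z).round(4))
h=cv2.cvtColor(d['pixels'],cv2.COLOR_BGR2HSV)
uv,n=blob(cv2.inRange(h,(3,50,60),(25,255,255)),(272,40,368,140)); print(uv,onz(d,uv,.063))
E
```

```text
rear L [0.677  0.2109 0.063 ]
rear R [0.6727 0.2681 0.063 ]
sideL top [0.568  0.2027 0.063 ]
sideR top [0.5637 0.2603 0.063 ]
wallL inner top rear [0.6775 0.2113 0.071 ]
wallR [0.6755 0.274  0.071 ]
wallL [0.6819 0.2074 0.071 ]
(319.96709065213, 89.28366646476883) [0.61555587 0.23514713 0.063     ]
```

Emit:
{"api": "jog_arm", "payload": {"dp": [[0,0.05,0.8],[0,0.05,1.6],[0,0.05,2.2],[0,0.05,2.57],[0,0.05,2.57]], "angular": [[0,0,0],[0,0,0],[0,0,0],[0,0,0],[0,0,0]], "claw": [0,0,0,0,0]}}

```text
t: 3.8
eef_pos: [0.7067, 0.2411, 0.0615]
tool_rot: [-0.0, -0.037, 0.999, -0.0]
contact_force: [-0.0, 0.8, 0.3]
gripper_width: 0.004
```

```bash
python3 - <<'E'
from h import *
plan([.629,.2363,.0597],down(4.3)); print(get_obs()['contact_force'])
E
```

```text
pos [0.7067 0.2411 0.0615] rows 1.5570532551504626 0.00793101176342238 dp [3.113 0.039 0.073] ang [-0.003 -0.011 -0.007]
[-0.02168611  0.81682097  0.30063644]
```

Emit:
{"api": "jog_arm", "payload": {"dp": [[0,0.03,0.07],[0.25,0.03,0.07],[0.5,0.03,0.07],[0.75,0.03,0.07],[0.75,0.03,0.07]], "angular": [[0,0,0],[0,0,0],[0,0,0],[0,0,0],[0,0,0]], "claw": [0,0,0,0,0]}}

```text
t: 4.3
eef_pos: [0.6871, 0.2407, 0.0607]
tool_rot: [-0.0, -0.037, 0.999, 0.0]
contact_force: [0.4, -0.5, 1.0]
gripper_width: -0.002
```

```bash
python3 - <<'E'
from h import *
d=cam('wrist'); cv2.imwrite('pics/w4.png',cv2.resize(d['pixels'][0:260,200:440],None,fx=2.2,fy=2.2))
plan([.629,.2363,.0597],down(4.3)); print(get_obs()['contact_force'])
plan([.629,.2363,.0597],down(4.3))
E
```

```text
pos [0.6877 0.2407 0.0607] rows 1.177066522738105 0.003274407220001198 dp [2.354 0.    0.04 ] ang [ 0.004  0.001 -0.004]
[-0.04673826  0.14312911  0.23233318]
pos [0.6877 0.2407 0.0607] rows 1.177066522738105 0.003274407220001198 dp [2.354 0.    0.04 ] ang [ 0.004  0.001 -0.004]
```

View pics/w4.png

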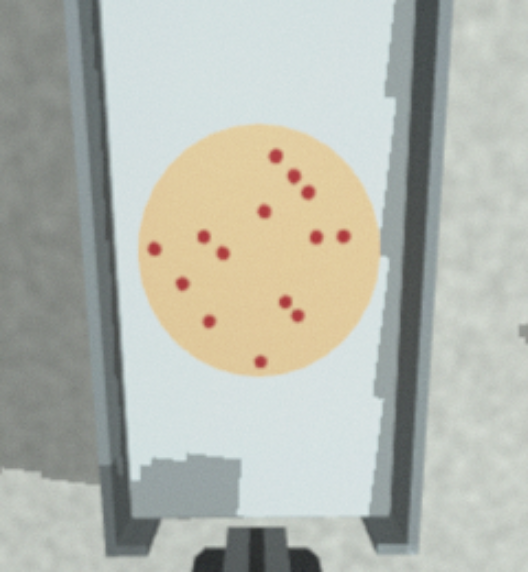

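The shut tips sit centred in the rear gap, just behind the plate's rear edge, so I'll push.

Emit:
{"api": "jog_arm", "payload": {"dp": [[0.2,0,0.04],[0.45,0,0.04],[0.7,0,0.04],[0.95,0,0.04],[1.2,0,0.04]], "angular": [[0,0,0],[0,0,0],[0,0,0],[0,0,0],[0,0,0]], "claw": [0,0,0,0,0]}}

```text
t: 4.85
eef_pos: [0.6576, 0.2382, 0.0593]
tool_rot: [-0.0, -0.037, 0.999, 0.0]
contact_force: [0.4, -0.9, -0.5]
gripper_width: 0.0
```

```bash
python3 - <<'E'
from h import *
d=cam('wrist'); cv2.imwrite('pics/w5.png',d['pixels'])
plan([.629,.2363,.0597],down(4.3)); print(get_obs()['contact_force'])
E
```

```text
pos [0.6565 0.2383 0.0591] rows 0.5513667617573851 0.009933604636778165 dp [ 1.103  0.003 -0.021] ang [ 0.    -0.016 -0.005]
[-1.65228873 -0.5836857  -0.96133442]
```

View pics/w5.png

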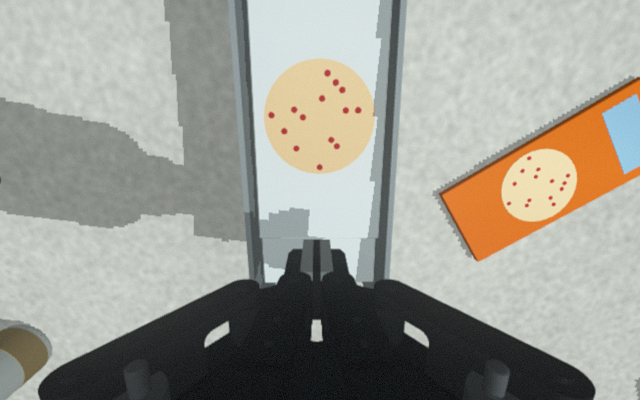

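The top plate slides: its rear edge is at row 238, with the middle plate showing behind it at rows 238–280. I'll finish the push.

Emit:
{"api": "jog_arm", "payload": {"dp": [[0.25,0,0],[0.5,0,-0.02],[0.75,0,-0.02],[1.0,0,-0.02],[1.1,0,-0.02]], "angular": [[0,0,0],[0,0,0],[0,0,0],[0,0,0],[0,0,0]], "claw": [0,0,0,0,0]}}

```text
t: 5.4
eef_pos: [0.63, 0.2362, 0.0598]
tool_rot: [-0.0, -0.037, 0.999, 0.0]
contact_force: [0.7, 0.2, 0.6]
gripper_width: 0.002
```

```bash
python3 - <<'E'
from h import *
d=cam('wrist'); cv2.imwrite('pics/w6.png',d['pixels'])
d=cam('scene'); cv2.imwrite('pics/s6.png',cv2.resize(d['pixels'][180:270,360:450],None,fx=6,fy=6,interpolation=cv2.INTER_CUBIC))
plan([.629,.2363,.0597],down(4.3)); print(get_obs()['contact_force'])
E
```

```text
pos [0.6304 0.2362 0.0598] rows 0.027260792676588395 0.004013583586191982 dp [0.054 0.006 0.005] ang [ 0.    -0.004 -0.006]
[ 0.19571389 -0.61817657  0.18625239]
```

View pics/w6.png

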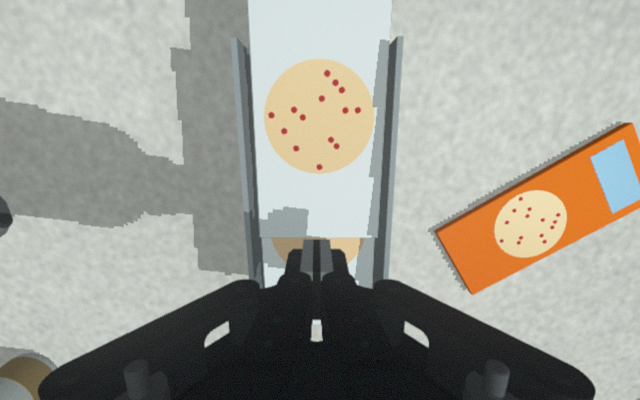

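View pics/s6.png

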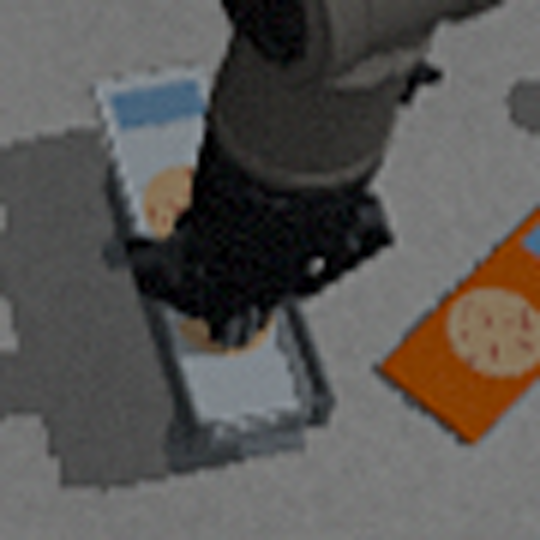

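```bash
python3 - <<'E'
from h import *
d=load('wrist')
for p in [(258,238),(372,238),(248,0),(391,0)]: print(onz(d,p,.063).round(4))
h=cv2.cvtColor(d['pixels'],cv2.COLOR_BGR2HSV)
uv,n=blob(cv2.inRange(h,(3,50,60),(25,255,255)),(260,50,378,180)); print(uv,onz(d,uv,.063))
E
```

```text
[0.6208 0.2053 0.063 ]
[0.6165 0.263  0.063 ]
[0.5157 0.1988 0.063 ]
[0.5113 0.2577 0.063 ]
(318.61595411887384, 115.77674661105318) [0.5592119 0.2314189 0.063    ]
```

Emit:
{"api": "jog_arm", "payload": {"dp": [[-0.2,0,0],[-0.2,0,-1.0],[-0.2,0,-2.5],[-0.2,0,-3.6],[-0.2,0,-3.6]], "angular": [[0,0,0],[0,0,0],[0,0,0],[0,0,0],[0,0,0]], "claw": [0,0,0,0,0]}}

```text
t: 6.0
eef_pos: [0.6394, 0.2374, 0.1548]
tool_rot: [0.004, -0.037, 0.999, 0.002]
contact_force: [0.6, 0.6, 0.7]
gripper_width: 0.0
```

```bash
python3 - <<'E'
from h import *
plan([.506,.227,.16],down(4.3))
E
```

```text
pos [0.6394 0.2374 0.1548] rows 2.6773732514183033 0.058335160058335875 dp [ 5.349 -0.021 -0.253] ang [ 0.032  0.094 -0.016]
```

Emit:
{"api": "jog_arm", "payload": {"dp": [[1,0,-0.2],[2.5,0,-0.3],[4,0,-0.3],[5.25,0,-0.3],[5.25,0,-0.3]], "angular": [[0,0,0],[0,0,0],[0,0,0],[0,0,0],[0,0,0]], "claw": [85,85,85,85,85]}}

```text
t: 6.5
eef_pos: [0.5008, 0.2265, 0.1563]
tool_rot: [-0.002, -0.038, 0.999, -0.0]
contact_force: [0.3, -0.9, -0.9]
gripper_width: 0.845
```

```bash
python3 - <<'E'
from h import *
d=cam('wrist'); cv2.imwrite('pics/w7.png',d['pixels'])
plan([.506,.227,.041],down(4.3))
E
```

```text
pos [0.5034 0.2268 0.1569] rows 2.3179709734441585 0.010206540200104914 dp [-0.109 -0.     4.635] ang [-0.002 -0.016  0.007]
```

View pics/w7.png

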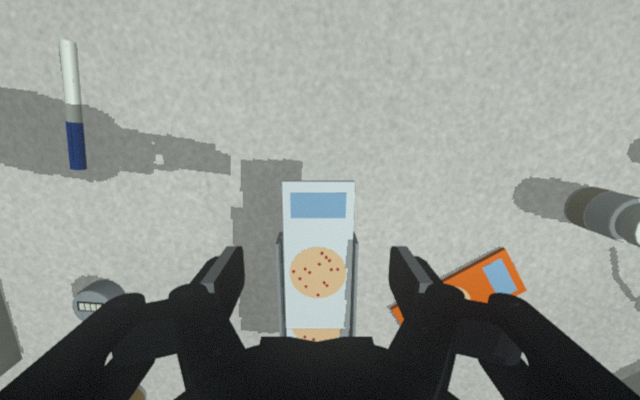

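The plate overhangs the front, with corners at (282,181) and (354,181), and is centred between the open fingers. I'll check its pose.

```bash
python3 - <<'E'
from h import *
d=load('wrist')
for p in [(282,181.5),(354.5,181.5)]: print(onz(d,p,.063).round(4))
h=cv2.cvtColor(d['pixels'],cv2.COLOR_BGR2HSV)
for lo,hi,b in [((3,50,60),(25,255,255),(285,240,350,302)),((95,80,50),(120,255,255),(285,185,350,222))]:
    uv,n=blob(cv2.inRange(h,lo,hi),b); print(uv,onz(d,uv,.063))
E
```

```text
[0.4811 0.1964 0.063 ]
[0.4766 0.2551 0.063 ]
(317.42713567839195, 272.1210598446779) [0.56018269 0.23135924 0.063     ]
(317.50308641975306, 204.5023148148148) [0.49826509 0.2266349  0.063     ]
```

Emit:
{"api": "jog_arm", "payload": {"dp": [[-0.1,0.03,1.2],[-0.1,0.03,2.6],[-0.1,0.03,3.8],[-0.1,0.03,4.62],[-0.1,0.03,4.62]], "angular": [[0,0,0],[0,0,0],[0,0,0],[0,0,0],[0,0,0]], "claw": [85,85,85,85,85]}}

```text
t: 7.05
eef_pos: [0.5068, 0.2266, 0.0387]
tool_rot: [-0.002, -0.037, 0.999, -0.001]
contact_force: [-0.1, -0.1, 0.1]
gripper_width: 0.993
```

Emit:
{"api": "jog_arm", "payload": {"dp": [[0,0,0],[0,0,0],[0,0,0],[0,0,0],[0,0,0]], "angular": [[0,0,0],[0,0,0],[0,0,0],[0,0,0],[0,0,0]], "claw": [76,72,68,66,64], "grip_force": 40}}

```text
t: 7.55
eef_pos: [0.5077, 0.228, 0.0425]
tool_rot: [0.001, -0.037, 0.999, 0.0]
contact_force: [-0.1, -1.1, 0.6]
gripper_width: 0.75
```

```bash
python3 - <<'E'
from h import *
d=cam('wrist'); cv2.imwrite('pics/w8.png',d['pixels'])
plan([.506,.2277,.041],down(4.3));print(get_obs()['gripper_width'])
E
```

```text
pos [0.5076 0.2279 0.0423] rows 0.04129006393266217 0.007564335191623115 dp [ 0.064 -0.004  0.052] ang [ 0.005  0.009 -0.008]
0.7447159753922499
```

View pics/w8.png

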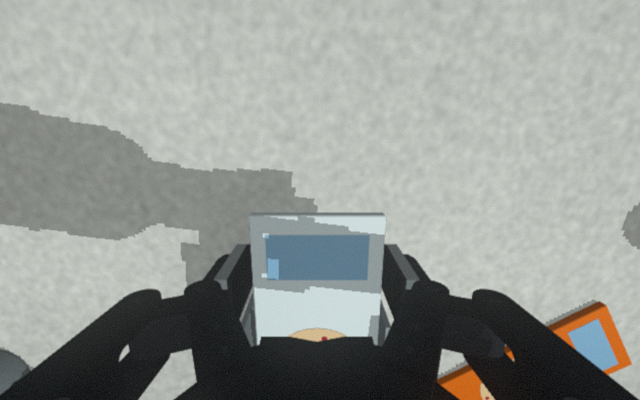

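The plate is centred between the pads (edges at cols 250 and 386, pads at ~243 and 390). Closing now.

Emit:
{"api": "jog_arm", "payload": {"dp": [[0,0,0],[0,0,0],[0,0,0],[0,0,0],[0,0,0]], "angular": [[0,0,0],[0,0,0],[0,0,0],[0,0,0],[0,0,0]], "claw": [62,60,58,56,50], "grip_force": 50}}

```text
t: 8.1
eef_pos: [0.5073, 0.2279, 0.042]
tool_rot: [0.0, -0.037, 0.999, 0.0]
contact_force: [-1.7, 0.2, 5.0]
gripper_width: 0.686
```

Emit:
{"api": "jog_arm", "payload": {"dp": [[0,0,0],[0,0,-0.05],[0,0,-0.2],[0,0,-0.4],[0,0,-0.6]], "angular": [[0,0,0],[0,0,0],[0,0,0],[0,0,0],[0,0,0]], "claw": [50,50,50,50,50]}}

```text
t: 8.6
eef_pos: [0.5073, 0.2277, 0.0571]
tool_rot: [-0.0, -0.037, 0.999, -0.0]
contact_force: [-0.4, 0.1, -0.8]
gripper_width: 0.683
```

```bash
python3 - <<'E'
from h import *
d=cam('wrist'); cv2.imwrite('pics/w9.png',d['pixels'])
plan([.506,.2277,.041],down(4.3));print(get_obs()['gripper_width'],get_obs()['contact_force'])
E
```

```text
pos [0.5079 0.2279 0.0579] rows 0.34026292690759186 0.010171680223093903 dp [ 0.076 -0.004  0.676] ang [ 0.006  0.012 -0.011]
0.6860608152182194 [0.17362178 0.29779713 0.60992435]
```

View pics/w9.png

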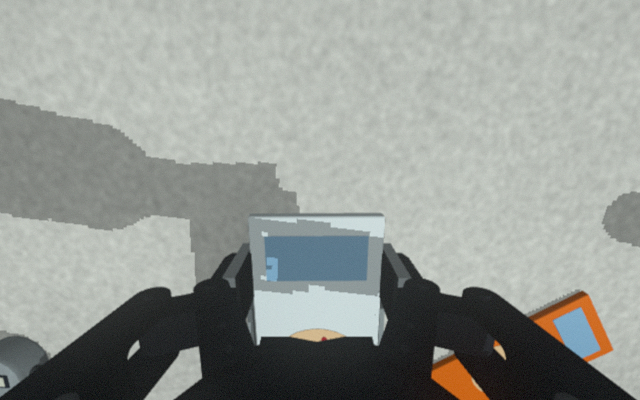

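The plate is gripped (opening ≈ 59 mm) and clear of the rack. Next I'll lift and refine the viewer pose from the first pictures.

Emit:
{"api": "jog_arm", "payload": {"dp": [[0,0,-0.8],[0,0,-1.8],[0,0,-2.8],[0.2,-0.5,-3.8],[0.6,-1.5,-4.8]], "angular": [[0,0,0],[0,0,0],[0,0,0],[0,0,0],[0,0,0]], "claw": [50,50,50,50,50]}}

```text
t: 9.15
eef_pos: [0.4953, 0.1909, 0.178]
tool_rot: [0.001, -0.039, 0.999, 0.001]
contact_force: [-0.0, -0.4, -1.0]
gripper_width: 0.688
```

```bash
cat >> h.py <<'E'
yawW=4.7; O=np.array([.506,-.236,.060])
def wpose(x,y,n,O=None,yaw=None):
    O=globals()['O'] if O is None else O; yaw=yawW if yaw is None else yaw
    Rw=R.from_euler('z',yaw,degrees=True).as_matrix()@R.from_euler('y',-30,degrees=True).as_matrix()
    return O+Rw@np.array([x,y,n])
E
python3 - <<'E'
from h import *
t=load('top')
def T(x,y): return (x/5+350-.4,y/5+120-.4)
import h
# initial top pic on disk (cam_top unchanged since start)
for n,p,z in [('front bottom +y',(92,472),.004),('front -y',(424,438),.004)]: print(n,onz(t,T(*p),z).round(4))
print(wpose(0,0,.17), wpose(.03,0,.14))
plan(wpose(.02,0,.15),down(4.7,30))
E
```

```text
front bottom +y [ 0.4884 -0.1293  0.004 ]
front -y [ 0.5077 -0.3518  0.004 ]
[ 0.42128582 -0.24296477  0.20722432] [ 0.46212878 -0.23960687  0.19624356]
pos [0.4953 0.1909 0.178 ] rows 8.693484428988901 3.4849787855061356 dp [  3.202 -17.066  -0.897] ang [-1.000e-03 -5.987e+00 -5.500e-02]
```

Emit:
{"api": "jog_arm", "payload": {"dp": [[0.4,-1.6,-0.3],[1,-3.4,-0.6],[1.5,-5.2,-0.8],[2,-7,-0.9],[2.4,-8.8,-1]], "angular": [[0,-0.6,0],[0,-1.2,0],[0,-1.8,0],[0,-2.4,0],[0,-3,0]], "claw": [50,50,50,50,50]}}

```text
t: 9.65
eef_pos: [0.4508, -0.0363, 0.2023]
tool_rot: [0.132, -0.037, 0.991, 0.005]
contact_force: [0.8, -1.0, -0.6]
gripper_width: 0.685
```

```bash
python3 - <<'E'
from h import *
plan(wpose(.01,0,.14),down(4.7,30)); print(get_obs()['q'].round(2))
E
```

```text
pos [ 0.4508 -0.0363  0.2023] rows 4.109417538637281 1.7265585520201245 dp [ 0.984 -8.15   0.397] ang [-0.032 -2.965 -0.081]
[-0.4  -0.01  0.35  2.3  -0.01  0.59  1.6 ]
```

Emit:
{"api": "jog_arm", "payload": {"dp": [[0.2,-1.6,0.1],[0.4,-3.4,0.2],[0.7,-5.2,0.3],[0.9,-7,0.4],[0.98,-8.1,0.4]], "angular": [[0,-0.6,0],[0,-1.2,0],[0,-1.8,0],[0,-2.4,0],[0,-2.96,-0.08]], "claw": [50,50,50,50,50]}}

```text
t: 10.15
eef_pos: [0.4467, -0.1793, 0.1877]
tool_rot: [0.229, -0.039, 0.972, 0.017]
contact_force: [0.1, 1.0, -0.4]
gripper_width: 0.689
```

```bash
python3 - <<'E'
from h import *
d=cam('wrist'); cv2.imwrite('pics/w10.png',d['pixels'])
plan(wpose(.01,0,.14),down(4.7,30)); print(get_obs()['q'].round(2))
E
```

```text
pos [ 0.4459 -0.1818  0.1874] rows 1.1843360714805538 0.39806931697799686 dp [ 0.222 -2.356 -0.095] ang [ 0.143 -0.667 -0.049]
[-0.14  0.05  0.58  2.36 -0.68  0.42  2.67]
```

View pics/w10.png

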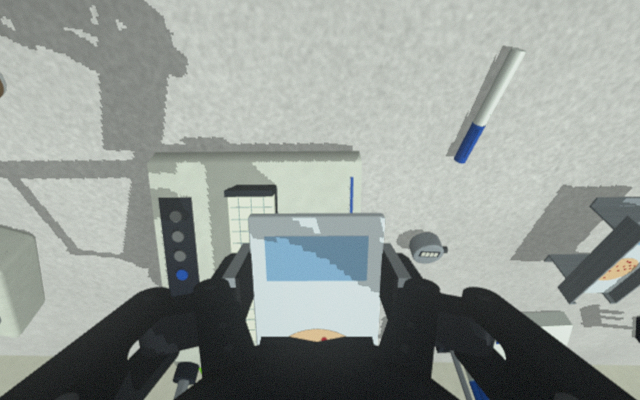

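The wrist view shows the plate's label edge at row 214, and the window's lower end and dark lip at (226–277, 186–196) beyond it. The viewer front is at row ~152. Joint 7 has wound up to 2.67, so I'll check the kinematics before going on.

```bash
cat > kin.py <<'E'
import numpy as np
MDH=[(0,0,.267),(-np.pi/2,0,0),(np.pi/2,0,.293),(np.pi/2,.0525,0),(np.pi/2,.0775,.3425),(np.pi/2,0,0),(-np.pi/2,.076,.097)]
def fk(q,L=0.172,P=MDH):
    T=np.eye(4)
    for (al,a,d),th in zip(P,q):
        ca,sa,c,s=np.cos(al),np.sin(al),np.cos(th),np.sin(th)
        T=T@np.array([[c,-s,0,a],[s*ca,c*ca,-sa,-d*sa],[s*sa,c*sa,ca,d*ca],[0,0,0,1]])
    T=T.copy(); T[:3,3]+=T[:3,2]*L; return T
E
python3 - <<'E'
from kin import *
from h import *
q0=[-1.40412065,  0.47760215,  0.0223013 ,  1.55618697, -0.01151809,1.10931683, -0.08309359]
print(fk(q0)[:3].round(4)); o=get_obs(); print(fk(o['q'])[:3].round(4)); print(o['eef_pos'].round(4),rot(o).round(3))
E
```

```text
[[ 0.2715 -0.9624 -0.0057  0.1079]
 [-0.962  -0.2715  0.0301 -0.5775]
 [-0.0305 -0.0026 -0.9995  0.1384]]
[[ 0.337   0.2384  0.9108  0.456 ]
 [-0.7847  0.6057  0.1318  0.1646]
 [-0.5203 -0.7591  0.3912  1.0153]]
[ 0.4459 -0.1818  0.1874] [[-0.891 -0.084  0.446]
 [-0.069  0.996  0.049]
 [-0.449  0.013 -0.894]]
```

```bash
python3 - <<'E'
from h import *
import itertools
from scipy.optimize import least_squares
o=get_obs()
Q=[np.array([-1.40412065,0.47760215,0.0223013,1.55618697,-0.01151809,1.10931683,-0.08309359]),o['q']]
RR=[R.from_quat([1.36927861e-01,9.90580779e-01,-6.90248567e-04,-6.54996629e-05]),R.from_matrix(rot(o))]
P=[np.array([.183,.64925,.23057]),o['eef_pos']]
def rots(q,s,b,c):
    A=[R.from_euler('z',b+s[0]*q[0])]
    for i in range(1,7):
        ax='y' if i%2 else 'z'
        A.append(A[-1]*R.from_euler(ax,s[i]*q[i]+(c if i==6 else 0)))
    return A
best=[]
for s in itertools.product([1,-1],repeat=4):
    s7=[s[0],1,s[1],1,s[2],1,s[3]]
    for b0 in np.arange(0,6.3,.8):
      for c0 in np.arange(0,6.3,.8):
        f=lambda v:np.concatenate([(rots(q,s7,*v)[-1].inv()*r).as_rotvec() for q,r in zip(Q,RR)])
        r=least_squares(f,[b0,c0],max_nfev=30); best.append((r.cost,s7,r.x))
best.sort(key=lambda k:k[0])
for k in best[:6]: print(k)
E
```

```text
(np.float64(1.7219316577859432e-17), [-1, 1, -1, 1, -1, 1, -1], array([6.28318531, 7.85398163]))
(np.float64(1.721931750607642e-17), [-1, 1, -1, 1, -1, 1, -1], array([6.28318531, 7.85398163]))
(np.float64(1.7219318671075596e-17), [-1, 1, -1, 1, -1, 1, -1], array([6.28318531, 1.57079633]))
(np.float64(1.7219318883484986e-17), [-1, 1, -1, 1, -1, 1, -1], array([6.28318531, 1.57079633]))
(np.float64(1.721931918935388e-17), [-1, 1, -1, 1, -1, 1, -1], array([1.51896991e-09, 7.85398163e+00]))
(np.float64(1.7219319268402814e-17), [-1, 1, -1, 1, -1, 1, -1], array([6.28318531, 1.57079633]))
```

Emit:
{"api": "jog_arm", "payload": {"dp": [[0,-0.3,0.1],[0,-0.6,0.3],[0,-0.9,0.5],[0,-1.2,0.7],[0,-1.5,0.8]], "angular": [[0,-0.1,0],[0,-0.2,0],[0,-0.3,0],[0,-0.4,0],[0.1,-0.5,0]], "claw": [50,50,50,50,50]}}

```text
t: 10.7
eef_pos: [0.4589, -0.2123, 0.1687]
tool_rot: [0.248, -0.038, 0.968, 0.015]
contact_force: [-0.1, 0.7, -1.0]
gripper_width: 0.686
```

```bash
cat >> h.py <<'E'
import json
def log():
    o=get_obs(); open('log.jsonl','a').write(json.dumps([list(map(float,o['q'])),list(map(float,o['eef_pos']))])+'\n'); print('q',o['q'].round(3),'F',o['contact_force'].round(1),'g',round(float(o['gripper_width']),3),'t',round(float(o['t']),2))
E
python3 - <<'E'
from h import *
log(); plan(wpose(.01,0,.12),down(4.7,30))
E
```

```text
q [ 0.26   0.139  0.241  2.333 -0.918  0.388  2.954] F [-0.1  0.7 -1. ] g 0.686 t 10.7
pos [ 0.4589 -0.2123  0.1687] rows 0.5632988201020136 0.15918972706032825 dp [ 0.214 -1.097 -0.14 ] ang [ 0.103 -0.245 -0.065]
```

Joint 7 is at its 2.96 limit in this wrist orientation. The same pose with the hand turned half round has ample range. I'll back out, log joint data to model the arm, and then decide about regrasping.

Emit:
{"api": "jog_arm", "payload": {"dp": [[0,0.6,-0.3],[0,1.4,-0.6],[-0.1,2.3,-0.8],[-0.2,3.3,-0.9],[-0.3,4.5,-1]], "angular": [[0,0.5,0],[0,1,0],[0,1.6,0],[0,2.2,0],[0,2.8,0]], "claw": [50,50,50,50,50]}}

```text
t: 11.2
eef_pos: [0.4439, -0.1016, 0.1966]
tool_rot: [0.128, -0.039, 0.991, 0.009]
contact_force: [0.3, 0.7, -0.4]
gripper_width: 0.686
```

```bash
python3 - <<'E'
from h import *
log(); plan([.5077,.2279,.20],down(4.3))
E
```

```text
q [-0.122  0.026  0.26   2.278 -0.123  0.591  1.88 ] F [ 0.3  0.7 -0.4] g 0.686 t 11.2
pos [ 0.4439 -0.1016  0.1966] rows 6.712859336670158 1.7181283651847383 dp [-3.473 12.939  0.875] ang [0.093 2.95  0.031]
```

Emit:
{"api": "jog_arm", "payload": {"dp": [[-0.4,1.6,0.1],[-0.9,3.4,0.2],[-1.4,5.2,0.3],[-1.9,7,0.4],[-2.3,8.8,0.5]], "angular": [[0,0.7,0],[0,1.4,0],[0,2,0],[0,2.6,0],[0,2.95,0]], "claw": [50,50,50,50,50]}}

```text
t: 11.7
eef_pos: [0.4855, 0.1247, 0.201]
tool_rot: [0.0, -0.041, 0.999, 0.004]
contact_force: [0.7, -0.7, -0.8]
gripper_width: 0.686
```

```bash
python3 - <<'E'
from h import *
log(); plan([.5077,.2279,.16],down(4.3))
E
```

```text
q [-0.431  0.224  0.07   2.002 -0.03   0.913  1.307] F [ 0.7 -0.7 -0.8] g 0.686 t 11.7
pos [0.4855 0.1247 0.201 ] rows 2.264368274888169 0.07099093356567573 dp [-1.218  4.027  1.677] ang [0.099 0.011 0.07 ]
```

```bash
cat > kin2.py <<'E'
import numpy as np, json
from scipy.spatial.transform import Rotation as R
def frames(q):
    A=[R.from_euler('z',-q[0])]
    for i in range(1,7): A.append(A[-1]*(R.from_euler('y',q[i]) if i%2 else R.from_euler('z',-q[i]+(np.pi/2 if i==6 else 0))))
    return A
def row(q):
    F=[a.as_matrix() for a in frames(q)]
    c=[np.array([0,0,1.])]            #h
    c+=[F[1][:,1],F[1][:,2],F[1][:,0]*0+F[2][:,0],F[3][:,1],F[3][:,0],F[3][:,2],F[4][:,0],F[5][:,1],F[5][:,0],F[6][:,2]]
    return np.array(c).T
names='h y12 z23 x3 y34 x4 z45 x5 y56 x6 z7'.split()
def data():
    D=[json.loads(l) for l in open('log.jsonl')]
    D.append([[-1.40412065,0.47760215,0.0223013,1.55618697,-0.01151809,1.10931683,-0.08309359],[.183,.64925,.23057]])
    return D
def fit(lam=.02):
    D=data(); A=np.vstack([row(np.array(q)) for q,p in D]); b=np.concatenate([p for q,p in D])
    p0=np.array([.35,0,.4,0,0,0,.4,0,0,0.08,.25])
    x=np.linalg.lstsq(np.vstack([A,lam*np.eye(11)]),np.concatenate([b,lam*p0]),rcond=None)[0]
    return x,(A@x-b).reshape(-1,3)
def fk(q,x): return row(q)@x, frames(q)[-1]
E
python3 - <<'E'
from kin2 import *
for lam in (.003,.01,.03):
    x,r=fit(lam); print(dict(zip(names,x.round(3))), np.abs(r).max().round(4), r.std().round(4))
E
```

```text
{'h': np.float64(0.29), 'y12': np.float64(-0.028), 'z23': np.float64(0.541), 'x3': np.float64(0.001), 'y34': np.float64(-0.034), 'x4': np.float64(0.001), 'z45': np.float64(0.473), 'x5': np.float64(-0.001), 'y56': np.float64(-0.0), 'x6': np.float64(0.001), 'z7': np.float64(0.328)} 0.0 0.0
{'h': np.float64(0.3), 'y12': np.float64(-0.023), 'z23': np.float64(0.537), 'x3': np.float64(0.004), 'y34': np.float64(-0.04), 'x4': np.float64(0.006), 'z45': np.float64(0.477), 'x5': np.float64(-0.004), 'y56': np.float64(0.001), 'x6': np.float64(0.004), 'z7': np.float64(0.33)} 0.0002 0.0001
{'h': np.float64(0.314), 'y12': np.float64(-0.029), 'z23': np.float64(0.527), 'x3': np.float64(0.014), 'y34': np.float64(-0.039), 'x4': np.float64(0.018), 'z45': np.float64(0.488), 'x5': np.float64(-0.005), 'y56': np.float64(0.006), 'x6': np.float64(0.014), 'z7': np.float64(0.316)} 0.0008 0.0004
```

```bash
cat >> kin2.py <<'E'
LO=np.array([-2.96,-.34,-1.41,.24,-1.37,.17,-2.96]);HI=np.array([2.96,2.1,1.46,2.44,4.51,1.92,2.96])
from scipy.optimize import least_squares
def iks(p,Rt,x,n=60,seed=0):
    rng=np.random.default_rng(seed); out=[]
    for k in range(n):
        q0=rng.uniform(LO,HI); q0[2]=rng.uniform(-1,1); q0[4]=rng.uniform(-1.3,1.3);q0[0]=rng.uniform(-1,1)
        def f(q):
            pp,RR=fk(q,x); return np.concatenate([(pp-p)*10,(RR.inv()*R.from_matrix(Rt)).as_rotvec()*3,1e-3*(q-q0)])
        s=least_squares(f,q0,bounds=(LO,HI),max_nfev=60)
        if np.abs(s.fun[:6]).max()<.01: out.append((np.minimum(s.x-LO,HI-s.x).min(),s.x))
    return sorted(out,key=lambda t:-t[0])
E
python3 - <<'E'
from kin2 import *
from h import *
x,r=fit(1e-4); print(dict(zip(names,x.round(4))),np.abs(r).max())
np.save('kx.npy',x)
flip=np.diag([-1,-1,1.])
for nm,pw in [('final',(.03,0,-.015)),('mid n.05',(.01,0,.05)),('n.1',(.0,0,.1))]:
  for tilt in (30,20,15):
    for fl in (0,1):
        Rt=down(4.7,tilt)@(flip if fl else np.eye(3))
        S=iks(wpose(*pw),Rt,x,40)
        print(nm,tilt,fl,len(S),*[ (round(a,2),b.round(2)) for a,b in S[:2]])
E
```

```text
{'h': np.float64(0.287), 'y12': np.float64(-0.0306), 'z23': np.float64(0.5418), 'x3': np.float64(-0.0), 'y34': np.float64(-0.0313), 'x4': np.float64(-0.0), 'z45': np.float64(0.4725), 'x5': np.float64(0.0), 'y56': np.float64(-0.0003), 'x6': np.float64(-0.0), 'z7': np.float64(0.3269)} 6.204248083063746e-07
final 30 0 20 (np.float64(0.21), array([ 1.32,  0.76, -1.11,  2.18,  1.45,  0.38,  0.83])) (np.float64(0.02), array([ 1.15,  0.62, -0.87,  2.19,  1.33,  0.19,  0.87]))
final 30 1 9 (np.float64(0.0), array([-0.47,  1.28,  1.46,  2.28,  4.36,  1.48,  0.38])) (np.float64(0.0), array([-0.47,  1.28,  1.46,  2.28,  4.36,  1.48,  0.38]))
final 20 0 29 (np.float64(0.35), array([ 1.21,  0.72, -1.06,  2.08,  1.04,  0.53,  1.15])) (np.float64(0.32), array([ 1.16,  0.68, -0.99,  2.08,  0.98,  0.49,  1.19]))
final 20 1 24 (np.float64(0.22), array([ 0.08,  0.49,  0.39,  2.15, -1.04,  0.39, -0.15])) (np.float64(0.2), array([ 0.13,  0.48,  0.32,  2.15, -0.97,  0.37, -0.21]))
final 15 0 29 (np.float64(0.4), array([ 1.14,  0.7 , -1.01,  2.03,  0.91,  0.62,  1.24])) (np.float64(0.37), array([ 1.05,  0.
[... 1523 characters left out ...]
 -0.07,  2.32, -1.03,  0.33, -0.  ]))
n.1 20 0 39 (np.float64(0.27), array([ 1.38,  0.4 , -1.05,  2.17,  0.4 ,  0.48,  1.74])) (np.float64(0.26), array([ 1.34,  0.38, -1.  ,  2.18,  0.33,  0.46,  1.8 ]))
n.1 20 1 24 (np.float64(0.27), array([ 1.36,  0.39, -1.02,  2.17,  0.36,  0.47, -1.37])) (np.float64(0.26), array([ 1.25,  0.34, -0.88,  2.18,  0.2 ,  0.44, -1.22]))
n.1 15 0 29 (np.float64(0.31), array([ 1.23,  0.37, -0.92,  2.13,  0.33,  0.57,  1.78])) (np.float64(0.31), array([ 1.09,  0.32, -0.74,  2.13,  0.18,  0.54,  1.91]))
n.1 15 1 24 (np.float64(0.31), array([ 1.14,  0.33, -0.8 ,  2.13,  0.23,  0.55, -1.27])) (np.float64(0.3), array([ 1.04,  0.31, -0.68,  2.14,  0.13,  0.53, -1.19]))
```

```bash
cat >> kin2.py <<'E'
def jac(q,x):
    p0,R0=fk(q,x); J=np.zeros((6,7))
    for i in range(7):
        d=q.copy(); d[i]+=1e-5; p,RR=fk(d,x); J[:3,i]=(p-p0)/1e-5; J[3:,i]=(RR*R0.inv()).as_rotvec()/1e-5
    return J,p0,R0
def sim(q,p,Rt,x,steps=60,lam=1e-3,null=None,k=0):
    q=np.array(q,float); p1,R1=fk(q,x); Rt=R.from_matrix(Rt); w=(Rt*R1.inv()).as_rotvec(); mn=9;tr=[]
    for s in range(1,steps+1):
        tp=p1+(p-p1)*s/steps; tR=R.from_rotvec(w*s/steps)*R1
        for _ in range(2):
            J,p0,R0=jac(q,x); e=np.concatenate([tp-p0,(tR*R0.inv()).as_rotvec()])
            Ji=J.T@np.linalg.inv(J@J.T+lam**2*np.eye(6)); dq=Ji@e
            if null is not None: dq+=k*(np.eye(7)-Ji@J)@(null-q)
            q=q+dq
            q=np.clip(q,LO+.005,HI-.005)
        tr.append(q.copy())
    return q,np.array(tr),np.linalg.norm(fk(q,x)[0]-p)
E
python3 - <<'E'
from kin2 import *
from h import *
x=np.load('kx.npy'); D=data()
for i,j in [(0,1),(1,2)]:
    qa,pa=D[i];qb,pb=D[j]
    Rt=frames(np.array(qb))[-1].as_matrix()
    print('true',np.round(qb,2),'minnorm',sim(qa,np.array(pb),Rt,x)[0].round(2))
mid=(LO+HI)/2
qa=D[0][0];Rt=frames(np.array(D[1][0]))[-1].as_matrix()
for nm,nl in [('mid',mid),('start',np.array(D[-1][0])),('zero',np.zeros(7))]:
    for k in (.003,.01,.03): print(nm,k,sim(qa,np.array(D[1][1]),Rt,x,null=nl,k=k)[0].round(2))
E
```

```text
true [-0.12  0.03  0.26  2.28 -0.12  0.59  1.88] minnorm [-0.11  0.03  0.25  2.28 -0.12  0.59  1.88]
true [-0.43  0.22  0.07  2.   -0.03  0.91  1.31] minnorm [-0.44  0.22  0.07  2.   -0.03  0.91  1.31]
mid 0.003 [ 0.04  0.03  0.09  2.27 -0.11  0.59  1.87]
mid 0.01 [ 0.25  0.04 -0.12  2.26 -0.1   0.59  1.85]
mid 0.03 [ 0.43  0.06 -0.3   2.25 -0.08  0.59  1.83]
start 0.003 [-0.19  0.02  0.34  2.28 -0.13  0.59  1.88]
start 0.01 [-0.33  0.02  0.47  2.29 -0.13  0.59  1.89]
start 0.03 [-0.48  0.01  0.63  2.3  -0.13  0.59  1.9 ]
zero 0.003 [ 0.02  0.03  0.12  2.27 -0.12  0.59  1.87]
zero 0.01 [ 0.18  0.04 -0.05  2.26 -0.1   0.59  1.86]
zero 0.03 [ 0.27  0.05 -0.14  2.26 -0.1   0.59  1.85]
```

```bash
cat > search.py <<'E'
from kin2 import *
from h import *
import sys
x=np.load('kx.npy'); q0=np.array(data()[-2][0]); 
rng=np.random.default_rng(int(sys.argv[1])); best=[]
def marg(tr): return np.minimum(tr-LO,HI-tr).min()
for k in range(int(sys.argv[2])):
    nv=rng.integers(1,3); q=q0; m=9; vias=[]
    for i in range(nv):
        p=np.array([rng.uniform(.42,.62),rng.uniform(-.15,.3),rng.uniform(.22,.4)]); yw=rng.uniform(-70,70); tl=rng.uniform(-25,30)
        vias.append((p.round(2),round(yw),round(tl))); q,tr,e=sim(q,p,down(yw,tl),x,20); m=min(m,marg(tr))
        if e>.003: m=-1;break
    if m<.05: continue
    for pw in [(-.01,0,.16),(.01,0,.05),(.03,0,-.015)]:
        q,tr,e=sim(q,wpose(*pw),down(4.7,30),x,15); m=min(m,marg(tr))
        if e>.003 or m<.02: m=-1;break
    if m>.03: best.append((m,vias,q.round(2)))
best.sort(key=lambda t:-t[0])
for b in best[:5]: print(b)
E
python3 - <<'E'
from search import *
E
for s in 1 2 3 4; do timeout 250 python3 search.py $s 150 & done; wait
```

```text
Traceback (most recent call last):
  File "search.py", line 5, in <module>
    rng=np.random.default_rng(int(sys.argv[1])); best=[]
                                  ~~~~~~~~^^^
IndexError: list index out of range
```

```bash
python3 - <<'E'
from kin2 import *
from h import *
import time
x=np.load('kx.npy'); q0=np.array(data()[-2][0]); flip=np.diag([-1,-1,1.])
def marg(tr): return np.minimum(tr-LO,HI-tr).min().round(2)
pr=np.array([.5077,.2279,.16]); t0=time.time()
def run(q,segs,N=20):
    for p,Rt in segs:
        q,tr,e=sim(q,np.array(p),Rt,x,N); print('   ',q.round(2),marg(tr),round(e,4))
    return q
for pre in (10,15):
  for mode in ('plain','flip+','flip-'):
    print(pre,mode); F=np.eye(3) if mode=='plain' else flip
    q=sim(q0,pr,down(4.3,0),x,20)[0]
    segs=[]
    if mode!='plain':
        s=1 if mode=='flip+' else -1
        for a in (60,120,180): segs.append((pr,down(4.3+s*a,0)))
    q=run(q,segs) if segs else q
    tl=30-pre
    q=run(q,[(pr,down(4.3,-pre)@F),([.5077,.2279,.05],down(4.3,-pre)@F),([.5077,.2279,.2],down(4.3,-pre)@F),([.46,0,.22],down(4.5,0)@F),(wpose(-.01,0,.16),down(4.7,tl)@F),(wpose(.01,0,.05),down(4.7,tl)@F),(wpose(.03,0,-.015),down(4.7,tl)@F)])
print(time.time()-t0)
E
```

```text
10 plain
    [-0.51  0.45  0.02  1.79 -0.09  1.06  1.21] 0.53 0.0
    [-0.5   0.6   0.01  1.85 -0.1   0.86  1.22] 0.59 0.0
    [-0.51  0.41  0.02  1.75 -0.09  1.14  1.2 ] 0.59 0.0
    [-0.26  0.13  0.14  2.07 -0.02  0.94  1.54] 0.37 0.0
    [ 0.17  0.08  0.38  2.26 -0.45  0.56  2.55] 0.18 0.0
    [ 0.23  0.33  0.25  2.21 -0.72  0.39  2.74] 0.18 0.0
    [ 0.26  0.47  0.16  2.14 -0.8   0.32  2.78] 0.15 0.0
10 flip+
    [-0.39  0.37 -0.18  1.9   0.09  0.88  2.08] 0.53 0.0
    [-0.19  0.4  -0.43  1.89  0.21  0.9   2.96] 0.0 0.0
    [ 0.46  0.99 -1.4   1.89  1.04  1.44  2.96] 0.0 0.1095
    [ 0.43  1.1  -1.4   1.77  0.98  1.61  2.96] 0.0 0.1268
    [ 0.4   1.28 -1.4   1.82  1.15  1.55  2.96] 0.0 0.0903
    [ 0.44  1.05 -1.4   1.75  0.92  1.64  2.96] 0.0 0.1402
    [ 1.1   0.8  -1.4   2.12  0.89  1.48  2.96] 0.0 0.2197
    [ 2.12  0.53 -1.4   2.44  1.03  0.78  2.96] 0.0 0.3111
    [ 1.55  0.97 -1.4   2.21  1.37  0.95  2.96] 0.0 0.1077
    [ 1.4   1.09 -1.4   2.1   1.44  0.97  2.96] 0.0 0.0475
10 flip-
    [-0.74  0.37  0.26  1.93 -0.12  0.86  0.18] 0.51 0.0
    [-0.93  0.4   0.5   1.94 -0.
[... 1372 characters left out ...]
  1.01 -1.4   2.18  1.34  1.1   2.96] 0.0 0.129
    [ 1.36  1.13 -1.4   2.06  1.41  1.11  2.96] 0.0 0.0719
15 flip-
    [-0.74  0.37  0.26  1.93 -0.12  0.86  0.18] 0.51 0.0
    [-0.93  0.4   0.5   1.94 -0.25  0.87 -0.75] 0.5 0.0
    [-1.12  0.46  0.77  1.95 -0.4   0.89 -1.64] 0.49 0.0
    [-0.97  0.59  0.7   1.76 -0.46  1.22 -1.58] 0.5 0.0
    [-0.91  0.73  0.62  1.82 -0.56  1.04 -1.49] 0.62 0.0
    [-0.98  0.55  0.73  1.73 -0.42  1.29 -1.6 ] 0.63 0.0
    [-0.94  0.17  0.91  2.1  -0.16  0.94 -1.43] 0.34 0.0
    [-0.41  0.15  1.01  2.24 -0.47  0.67 -0.56] 0.2 0.0
    [-0.18  0.43  0.74  2.18 -0.85  0.57 -0.3 ] 0.21 0.0
    [-0.12  0.56  0.62  2.11 -0.98  0.53 -0.25] 0.26 0.0
10.61304235458374
```

The fitted arm model (residual < 1 µm) reproduces the jog's IK. A full 30° tilt would run joint 7 or 6 into its limit. With the plate re-pinched while the tool leans 12° the other way, only an 18° tilt is needed at the viewer, with ~0.2 rad of margin. I'll set the plate back on its overhang and regrip it that way.

Emit:
{"api": "jog_arm", "payload": {"dp": [[-0.3,1.2,0.3],[-0.7,2.6,0.8],[-1.2,4.03,1.6],[-1.22,4.03,2.6],[-1.22,4.03,3.2]], "angular": [[0.05,0,0.03],[0.1,0,0.07],[0.1,0,0.07],[0.1,0,0.07],[0.1,0,0.07]], "claw": [50,50,50,50,50]}}

```text
t: 12.2
eef_pos: [0.5059, 0.2277, 0.1197]
tool_rot: [-0.0, -0.039, 0.999, -0.0]
contact_force: [-0.3, -1.0, 0.2]
gripper_width: 0.686
```

Emit:
{"api": "jog_arm", "payload": {"dp": [[0,0,0],[0,0,0],[0,0,0],[0,0,0],[0,0,0]], "angular": [[0,0,0],[0,0,0],[0,0,0],[0,0,0],[0,0,0]], "claw": [50,50,50,50,50]}}

```text
t: 12.7
eef_pos: [0.5073, 0.2263, 0.1223]
tool_rot: [0.001, -0.038, 0.999, 0.001]
contact_force: [0.3, 0.6, -0.4]
gripper_width: 0.683
```

```bash
python3 - <<'E'
from h import *
log(); plan([.5076,.2279,.0427],down(4.3))
d=cam('scene'); cv2.imwrite('pics/s11.png',cv2.resize(d['pixels'][180:270,360:450],None,fx=6,fy=6,interpolation=cv2.INTER_CUBIC))
d=cam('wrist'); cv2.imwrite('pics/w11.png',d['pixels'])
E
```

```text
q [-0.554  0.412  0.027  1.946 -0.016  0.781  1.129] F [ 0.3  0.6 -0.4] g 0.683 t 12.7
pos [0.5073 0.2263 0.1223] rows 1.591994151647576 0.018630109590242784 dp [-0.01   0.06   3.183] ang [0.016 0.027 0.001]
```

View pics/s11.png

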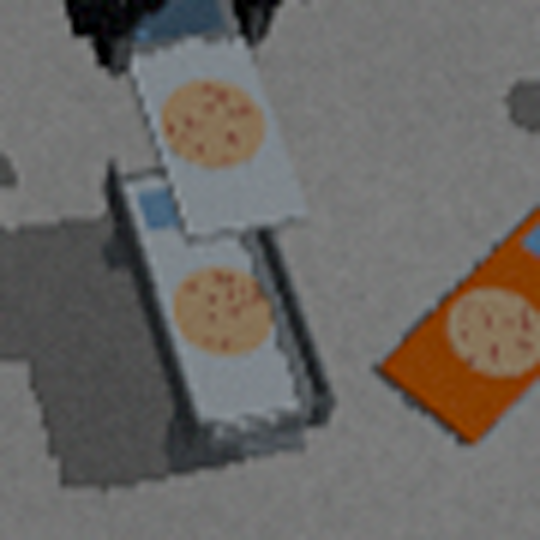

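View pics/w11.png

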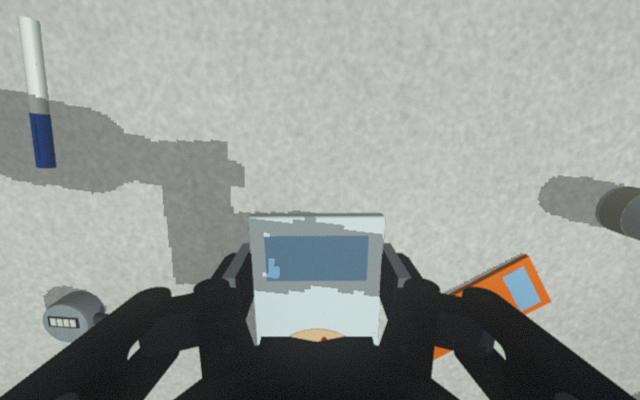

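The top plate is held level above the rack and the middle plate still sits in place. The hold hasn't changed (label edge at row 213). I'll lower it gently.

Emit:
{"api": "jog_arm", "payload": {"dp": [[0,0.06,1],[0,0.06,1.9],[0,0.06,2.5],[0,0.06,2.8],[0,0.06,2.8]], "angular": [[0,0,0],[0,0,0],[0,0,0],[0,0,0],[0,0,0]], "claw": [50,50,50,50,50]}}

```text
t: 13.3
eef_pos: [0.5062, 0.2274, 0.0506]
tool_rot: [-0.0, -0.038, 0.999, 0.0]
contact_force: [-0.3, -0.1, -0.9]
gripper_width: 0.688
```

```bash
python3 - <<'E'
from h import *
log(); plan([.5076,.2279,.0425],down(4.3))
E
```

```text
q [-0.551  0.521  0.021  1.982 -0.018  0.639  1.128] F [-0.3 -0.1 -0.9] g 0.688 t 13.3
pos [0.5062 0.2274 0.0506] rows 0.16547590896857398 0.004915034524163323 dp [-0.055  0.015  0.326] ang [ 0.001 -0.006  0.006]
```

Emit:
{"api": "jog_arm", "payload": {"dp": [[-0.05,0.01,0.1],[-0.05,0.01,0.2],[-0.05,0.01,0.28],[-0.05,0.01,0.34],[-0.05,0.01,0.34]], "angular": [[0,0,0],[0,0,0],[0,0,0],[0,0,0],[0,0,0]], "claw": [50,50,50,50,50]}}

```text
t: 13.8
eef_pos: [0.5079, 0.2281, 0.0429]
tool_rot: [0.0, -0.038, 0.999, 0.0]
contact_force: [-0.4, -0.0, -0.2]
gripper_width: 0.689
```

```bash
python3 - <<'E'
from h import *
log(); plan([.5076,.2279,.0420],down(4.3))
E
```

```text
q [-0.55   0.536  0.02   1.982 -0.018  0.623  1.129] F [-0.4 -0.  -0.2] g 0.689 t 13.8
pos [0.5079 0.2281 0.0429] rows 0.01867228101529422 0.008617080495804178 dp [ 0.013 -0.006  0.034] ang [0.009 0.01  0.006]
```

Emit:
{"api": "jog_arm", "payload": {"dp": [[0,0,0.02],[0,0,0.04],[0,0,0.04],[0,0,0.04],[0,0,0.04]], "angular": [[0,0,0],[0,0,0],[0,0,0],[0,0,0],[0,0,0]], "claw": [50,50,58,62,66]}}

```text
t: 14.3
eef_pos: [0.508, 0.2281, 0.0419]
tool_rot: [0.001, -0.038, 0.999, 0.0]
contact_force: [-0.3, -0.3, 0.1]
gripper_width: 0.771
```

Emit:
{"api": "jog_arm", "payload": {"dp": [[0,0,0],[0,0,0],[0,0,0],[0,0,0],[0,0,0]], "angular": [[0,0,0],[0,0,0],[0,0,0],[0,0,0],[0,0,0]], "claw": [70,74,78,78,78]}}

```text
t: 14.8
eef_pos: [0.508, 0.2281, 0.0419]
tool_rot: [0.0, -0.038, 0.999, 0.0]
contact_force: [-0.1, 0.2, -0.1]
gripper_width: 0.917
```

```bash
python3 - <<'E'
from h import *
log(); plan([.5077,.2281,.042],down(4.3,-12))
d=cam('wrist'); cv2.imwrite('pics/w12.png',d['pixels'])
E
```

```text
q [-0.55   0.537  0.02   1.982 -0.018  0.621  1.129] F [-0.1  0.2 -0.1] g 0.917 t 14.8
pos [0.508  0.2281 0.0419] rows 0.006905579857076603 1.4036308292082467 dp [ 0.013  0.001 -0.005] ang [0.009 2.411 0.007]
```

View pics/w12.png

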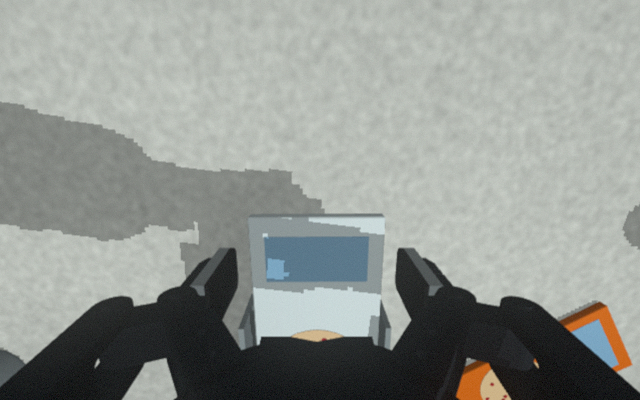

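Emit:
{"api": "jog_arm", "payload": {"dp": [[0,0,0],[0.07,0,0],[0.15,0,-0.02],[0.15,0,-0.02],[0.15,0,-0.02]], "angular": [[0,0.8,0],[0,1.6,0],[0,2.4,0],[0,2.4,0],[0,2.4,0]], "claw": [78,78,78,72,68]}}

```text
t: 15.35
eef_pos: [0.5043, 0.2276, 0.042]
tool_rot: [-0.103, -0.037, 0.994, -0.004]
contact_force: [0.1, -0.8, 0.4]
gripper_width: 0.791
```

```bash
python3 - <<'E'
from h import *
log(); plan([.5043,.2281,.0424],down(4.3,-12))
d=cam('wrist'); cv2.imwrite('pics/w13.png',d['pixels'])
E
```

```text
q [-0.468  0.62  -0.026  1.835 -0.089  0.878  1.219] F [ 0.1 -0.8  0.4] g 0.791 t 15.35
pos [0.5043 0.2276 0.042 ] rows 0.012533188747589765 0.014107199074555756 dp [ 0.002  0.02  -0.015] ang [0.006 0.023 0.002]
```

View pics/w13.png

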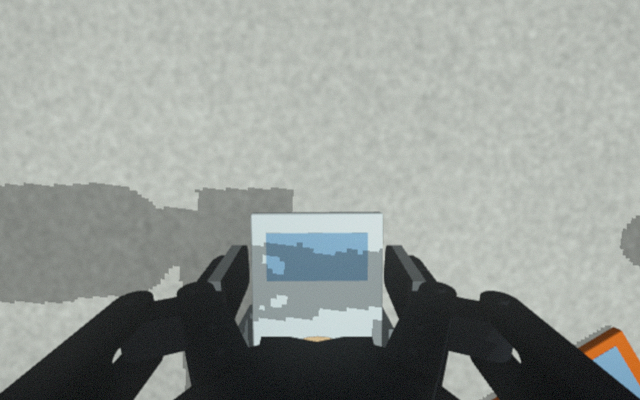

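Emit:
{"api": "jog_arm", "payload": {"dp": [[0,0.01,0],[0,0.01,0],[0,0.01,0],[0,0.01,0],[0,0.01,0]], "angular": [[0,0,0],[0,0,0],[0,0,0],[0,0,0],[0,0,0]], "claw": [64,62,60,56,50], "grip_force": 50}}

```text
t: 15.9
eef_pos: [0.5041, 0.2282, 0.0427]
tool_rot: [-0.104, -0.038, 0.994, -0.003]
contact_force: [-1.6, 0.5, 3.8]
gripper_width: 0.684
```

Emit:
{"api": "jog_arm", "payload": {"dp": [[0,0,0],[0.02,0,-0.1],[0.06,0,-0.3],[0.12,0,-0.6],[0.2,0,-1]], "angular": [[0,0,0],[0,0,0],[0,0,0],[0,0,0],[0,0,0]], "claw": [50,50,50,50,50]}}

```text
t: 16.4
eef_pos: [0.5044, 0.2279, 0.0683]
tool_rot: [-0.104, -0.038, 0.994, -0.004]
contact_force: [-0.0, -0.2, -0.4]
gripper_width: 0.687
```

```bash
python3 - <<'E'
from h import *
log(); plan([.5043,.2281,.18],down(4.3,-12))
d=cam('wrist'); cv2.imwrite('pics/w14.png',d['pixels'])
E
```

```text
q [-0.47   0.583 -0.024  1.824 -0.089  0.928  1.216] F [-0.  -0.2 -0.4] g 0.687 t 16.4
pos [0.5044 0.2279 0.0683] rows 2.2343048714622467 0.00540792847364241 dp [ 0.93   0.011 -4.371] ang [0.005 0.005 0.006]
```

View pics/w14.png

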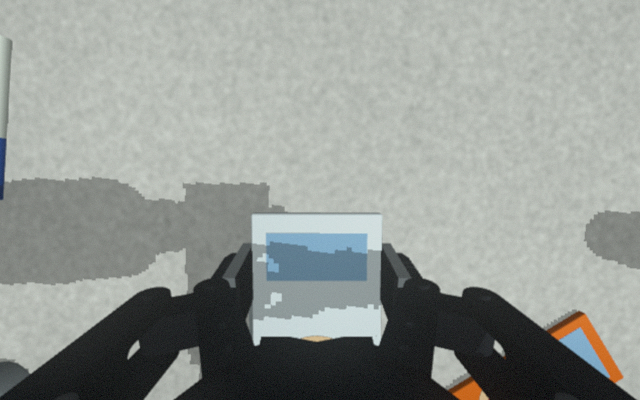

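```bash
cat >> h.py <<'E'
# plate in tool frame: origin= bottom, mid of label edge; axes plate x (away from label), y, z up
def tool_for(x,y,n,O=None,yaw=None,dyaw=0):
    """tool pose so that plate's label-edge bottom mid sits at window coords"""
    yaw=(yawW if yaw is None else yaw)
    G=np.load('G.npz'); Rp=R.from_euler('z',yaw,degrees=True).as_matrix()@R.from_euler('y',-30,degrees=True).as_matrix()
    p=wpose(x,y,n,O,yaw); Rt=Rp@G['Rpt']; return p-Rt@G['o'],Rt
E
python3 - <<'E'
from h import *
o=get_obs(); Rt14=rot(o)
# camera in tool frame from last w14
d=load('wrist'); Rm,_=cv2.Rodrigues(d['rvec']); t=d['tvec'].reshape(3)
Rt=Rt14; p=o['eef_pos']
# label edge corners (top face), w13 pixels; use w14 pixels w/ present pose, plate at z=.063+(lift)
c,_=ray(d,(0,0)); print('cam in tool',Rt.T@(c-p))
lift=p[2]-.0427
A=onz(d,(251.5,213),.063+lift);B=onz(d,(382.5,213),.063+lift); print(A.round(4),B.round(4),np.linalg.norm(A-B))
h=cv2.cvtColor(d['pixels'],cv2.COLOR_BGR2HSV); uv,n=blob(cv2.inRange(h,(95,60,30),(125,255,255)),(260,225,375,285)); L=onz(d,uv,.063+lift); print('label',uv,L.round(4))
f=np.array([np.cos(np.radians(4.3)),np.sin(np.radians(4.3)),0]); M=(A+B)/2; M2=L-f*.0193; print(M.round(4),M2.round(4))
E
```

```text
cam in tool [ 0.0689353  -0.0008194  -0.14144934]
[0.4817 0.1964 0.0905] [0.4773 0.255  0.0905] 0.058720790976586716
label (316.20300592718036, 256.89500423370026) [0.4994 0.2269 0.0905]
[0.4795 0.2257 0.0905] [0.4801 0.2254 0.0905]
```

```bash
python3 - <<'E'
from h import *
o=get_obs(); Rt=rot(o); p=o['eef_pos']; Rp=down(4.3)@np.diag([-1,1,-1.]); print(Rp.round(3))
tilt=Rp.T@Rt
lift=p[2]-.0427
M=np.array([.4796,.2257,.057+lift]); oo=Rt.T@(M-p); oo[1]=0; print(oo.round(4))
Rpt=(Rp.T@down(4.3,-12)); np.savez('G.npz',o=oo,Rpt=Rpt)
from kin2 import *
import kin2
x=np.load('kx.npy'); q=o['q']
def marg(tr): return np.minimum(tr-LO,HI-tr).min().round(3)
def go(p,R_,N=20):
    global q
    q,tr,e=sim(q,np.array(p),R_,x,N); print(q.round(2),marg(tr),round(e,4),np.round(p,3))
go([.5,.2,.2],down(4.3,-12)); go([.46,0,.23],down(4.5,3))
for w in [(-.03,0,.13),(-.03,0,.03),(.005,0,.02),(.003,0,0)]: go(*tool_for(*w))
E
```

```text
[[ 0.997 -0.075  0.   ]
 [ 0.075  0.997  0.   ]
 [ 0.     0.     1.   ]]
[ 0.0285  0.     -0.0087]
[-0.45  0.4  -0.01  1.77 -0.08  1.17  1.23] 0.619 0.0 [0.5 0.2 0.2]
[-0.23  0.09  0.1   2.09 -0.01  0.91  1.52] 0.349 0.0 [0.46 0.   0.23]
[ 0.27  0.19  0.24  2.23 -0.45  0.51  2.52] 0.209 0.0 [ 0.445 -0.241  0.158]
[ 0.34  0.41  0.1   2.19 -0.63  0.33  2.65] 0.157 0.0 [ 0.495 -0.237  0.072]
[ 0.26  0.43  0.15  2.13 -0.59  0.37  2.58] 0.159 0.0 [ 0.53  -0.234  0.08 ]
[ 0.28  0.47  0.12  2.12 -0.62  0.34  2.6 ] 0.165 0.0 [ 0.538 -0.233  0.062]
```

The plan stays ≥0.15 rad inside all joint ranges, so I'll carry the plate across.

Emit:
{"api": "jog_arm", "payload": {"dp": [[0.2,0,-1.2],[0.5,-0.3,-2.6],[0.9,-0.8,-4],[1.2,-1.5,-5],[1.4,-2.6,-5.6]], "angular": [[0,0,0],[0,0,0],[0,-0.3,0],[0,-0.8,0],[0,-1.4,0]], "claw": [50,50,50,50,50]}}

```text
t: 16.95
eef_pos: [0.5053, 0.164, 0.2149]
tool_rot: [-0.04, -0.039, 0.998, -0.0]
contact_force: [0.3, 0.0, -0.8]
gripper_width: 0.686
```

```bash
python3 - <<'E'
from h import *
log(); plan([.46,-.02,.22],down(4.5,4))
E
```

```text
q [-0.424  0.301  0.013  1.862 -0.038  1.054  1.257] F [ 0.3  0.  -0.8] g 0.686 t 16.95
pos [0.5053 0.164  0.2149] rows 3.791374848352316 1.0018805201122005 dp [ 2.391 -7.196 -0.032] ang [ 0.034 -1.721 -0.009]
```

Emit:
{"api": "jog_arm", "payload": {"dp": [[0.5,-1.6,0],[1,-3.3,0],[1.6,-5,0],[2.1,-6.6,0],[2.4,-7.2,0]], "angular": [[0,-0.4,0],[0,-0.8,0],[0,-1.2,0],[0,-1.6,0],[0,-1.7,0]], "claw": [50,50,50,50,50]}}

```text
t: 17.45
eef_pos: [0.4563, -0.0256, 0.2176]
tool_rot: [0.032, -0.035, 0.999, 0.001]
contact_force: [0.5, 0.6, -1.0]
gripper_width: 0.682
```

```bash
python3 - <<'E'
from h import *
log(); plan(*tool_for(-.03,0,.13))
E
```

```text
q [-0.194  0.094  0.121  2.12  -0.015  0.866  1.576] F [ 0.5  0.6 -1. ] g 0.682 t 17.45
pos [ 0.4563 -0.0256  0.2176] rows 4.475727968723705 1.675307496194684 dp [ 1.205 -8.565  2.306] ang [-0.025 -2.875 -0.134]
```

```bash
python3 - <<'E'
from h import *
plan(*tool_for(-.035,.14,.12))
E
```

```text
pos [ 0.4563 -0.0256  0.2176] rows 2.119671952759121 1.675307496194684 dp [ 1.273 -2.965  2.75 ] ang [-0.025 -2.875 -0.134]
```

Emit:
{"api": "jog_arm", "payload": {"dp": [[0.3,-0.6,0.6],[0.7,-1.4,1.3],[1,-2.2,2],[1.27,-2.95,2.75],[1.27,-2.95,2.75]], "angular": [[0,-0.7,0],[0,-1.4,-0.05],[0,-2.1,-0.1],[0,-2.8,-0.13],[-0.02,-2.87,-0.13]], "claw": [50,50,50,50,50]}}

```text
t: 17.95
eef_pos: [0.4322, -0.0989, 0.1441]
tool_rot: [0.153, -0.041, 0.987, 0.007]
contact_force: [-0.5, 0.5, -1.3]
gripper_width: 0.684
```

```bash
python3 - <<'E'
from h import *
log(); plan(*tool_for(-.035,0,.12))
d=cam('wrist'); cv2.imwrite('pics/w15.png',d['pixels'])
E
```

```text
q [-0.019  0.09   0.161  2.386 -0.227  0.374  1.992] F [-0.5  0.5 -1.3] g 0.684 t 17.95
pos [ 0.4322 -0.0989  0.1441] rows 2.8540126034641835 0.038743753614938314 dp [-0.104 -5.706 -0.094] ang [ 0.014 -0.065  0.   ]
```

View pics/w15.png

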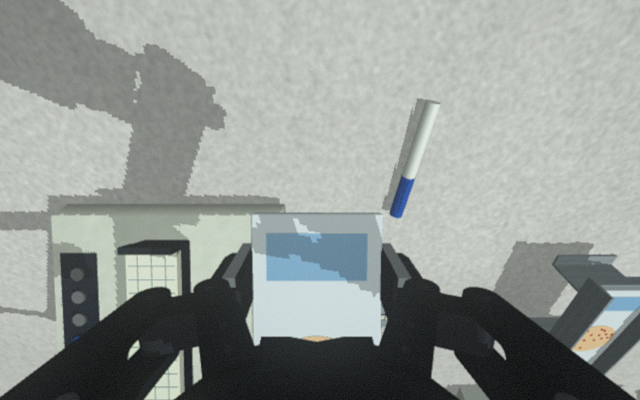

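The wrist view now shows the window's lower end, with the black lip at (121–189, 242–254) and its white grid below that. Enlarging.

```bash
python3 - <<'E'
from h import *
d=load('wrist'); cv2.imwrite('pics/w15c.png',cv2.resize(d['pixels'][190:330,40:200],None,fx=5,fy=5,interpolation=cv2.INTER_CUBIC))
# predicted corners
pts=[wpose(0,.022,0),wpose(0,-.022,0),wpose(0,.022,.01),wpose(0,-.022,.01),wpose(.05,.022,0),wpose(.05,-.022,0)]
print(proj(d,pts).round(1))
E
```

```text
[[180.  241.7]
 [130.  241.7]
 [174.6 243.9]
 [122.6 243.9]
 [181.4 297.4]
 [132.  297.4]]
```

View pics/w15c.png

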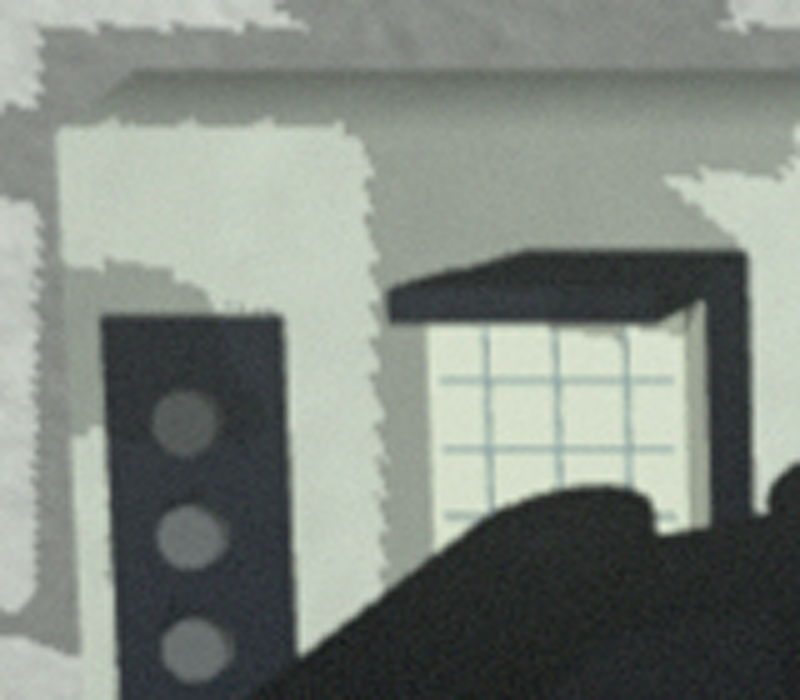

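Emit:
{"api": "jog_arm", "payload": {"dp": [[-0.05,-0.5,0],[-0.1,-1.2,-0.05],[-0.1,-2,-0.1],[-0.1,-2.2,-0.1],[-0.1,-2.2,-0.1]], "angular": [[0,0,0],[0,0,0],[0,0,0],[0,0,0],[0,0,0]], "claw": [50,50,50,50,50]}}

```text
t: 18.5
eef_pos: [0.4437, -0.1516, 0.1503]
tool_rot: [0.156, -0.043, 0.987, 0.007]
contact_force: [-1.3, 0.0, -0.5]
gripper_width: 0.687
```

```bash
cp cam_wrist.npz cam_w15.npz; python3 - <<'E'
from h import *
log()
d=cam('wrist'); cv2.imwrite('pics/w16.png',d['pixels']); cv2.imwrite('pics/w16c.png',cv2.resize(d['pixels'][190:300,110:270],None,fx=5,fy=5,interpolation=cv2.INTER_CUBIC))
s=cam('scene'); cv2.imwrite('pics/s16.png',cv2.resize(s['pixels'][175:275,190:290],None,fx=6,fy=6,interpolation=cv2.INTER_CUBIC))
E
cp cam_wrist.npz cam_w16.npz
```

```text
q [ 0.107  0.127  0.178  2.324 -0.334  0.418  2.225] F [-1.3  0.  -0.5] g 0.687 t 18.5
```

View pics/w16c.png

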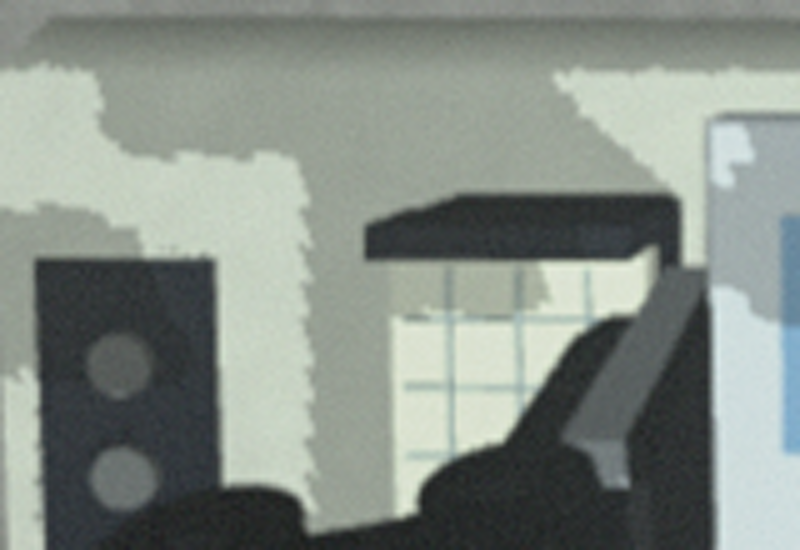

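View pics/s16.png

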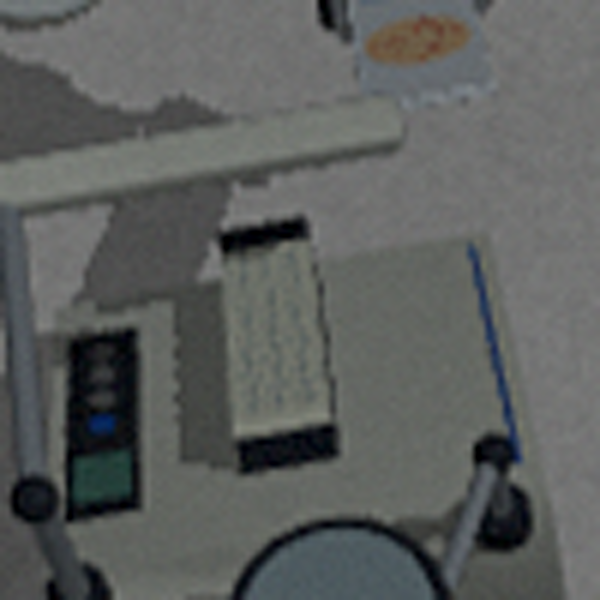

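```bash
python3 - <<'E'
from h import *
a=load('w15'); b=load('w16'); s=load('scene')
A=lambda x,y:(40+x/5-.4,190+y/5-.4); B=lambda x,y:(110+x/5-.4,190+y/5-.4); S=lambda x,y:(190+x/6-.4,175+y/6-.4)
for n,p,q in [('lipL top in',(388,322),(365,260)),('lipR top in',(660,321),(633,260)),('lipL top out',(389,290),(366,227)),('surfL',(427,326),(390,264)),('surfR',(688,325),(644,264)),('grid1',(487,380),(450,318)),('grid2',(557,380),(519,318)),('grid1b',(488,449),(451,387)),('front ridge',(135,70),(45,18)),('panel TL',(102,316),(36,259)),('panel TR',(283,316),(215,259))]:
    P,e=tri((a,A(*p)),(b,B(*q))); print(n,P.round(4),np.round(e[0],4))
# scene: surface corners
for n,p in [('scene lowR(+y)',(307,240)),('low-y',(222,252)),('up+y',(330,427)),('up-y',(236,440))]:
    c,v=ray(s,S(*p)); print(n,c.round(3),v.round(4))
E
```

```text
lipL top in [ 0.5051 -0.2579  0.0788] 0.0001
lipR top in [ 0.5028 -0.2142  0.0771] 0.0001
lipL top out [ 0.5005 -0.2581  0.0759] 0.0
surfL [ 0.5127 -0.2576  0.0713] 0.0001
surfR [ 0.5123 -0.215   0.0676] 0.0002
grid1 [ 0.5194 -0.2466  0.0765] 0.0001
grid2 [ 0.5188 -0.2349  0.0761] 0.0001
grid1b [ 0.5293 -0.2456  0.083 ] 0.0
front ridge [ 0.5127 -0.3525  0.003 ] 0.0001
panel TL [ 0.5363 -0.3351  0.0502] 0.0
panel TR [ 0.5344 -0.3017  0.0492] 0.0
scene lowR(+y) [ 1.269 -0.105  1.334] [-0.5136 -0.0739 -0.8549]
low-y [ 1.269 -0.105  1.334] [-0.5115 -0.1019 -0.8532]
up+y [ 1.269 -0.105  1.334] [-0.4589 -0.0727 -0.8855]
up-y [ 1.269 -0.105  1.334] [-0.457  -0.1036 -0.8834]
```

```bash
python3 - <<'E'
from h import *
o=get_obs(); Rt=rot(o); print('tool yaw',np.degrees(np.arctan2(-Rt[0,1],Rt[1,1])), 'x-axis',Rt[:,0].round(3))
for nm,x0,x1,r0,r1 in [('w15',70,245,195,225),('w16',125,330,188,210)]:
    d=load(nm); g=cv2.GaussianBlur(cv2.cvtColor(d['pixels'],cv2.COLOR_BGR2GRAY),(3,3),0).astype(float)
    pts=[]
    # lip lower (white below black) edge
    if nm=='w15': cs=range(128,168); rr=(246,262)
    else: cs=range(190,232); rr=(233,250)
    for c in cs:
        col=g[rr[0]:rr[1],c]; dd=np.diff(col); k=np.argmax(dd); 
        if 0<k<len(dd)-1:
            y=dd[k-1:k+2]; off=(y[0]-y[2])/(2*(y[0]-2*y[1]+y[2])+1e-9)*1.0; pts.append((c,rr[0]+k+.5+off))
    pts=np.array(pts); f=np.polyfit(pts[:,0],pts[:,1],1); r=pts[:,1]-np.polyval(f,pts[:,0]); good=abs(r)<.7; f=np.polyfit(pts[good,0],pts[good,1],1); print(nm,f,good.sum(),r.std())
    # intersect with window lip plane (n=.01)
    O2=np.array([.510,-.236,.0695]); 
    n=np.array([-.5*np.cos(.082),-.5*np.sin(.082),.866]); P=[]
    for c in (cs[0],cs[-1]):
        cc,v=ray(d,(c,np.polyval(f,c))); P.append(cc+v*(n@(O2+.01*n-cc))/(n@v))
    print(np.round(P,4),'yaw',np.degrees(np.arctan2(-(P[1]-P[0])[0],(P[1]-P[0])[1])))
    print('win x of lip edge', [( (p-(O2+.01*n))@np.array([.866*np.cos(.082),.866*np.sin(.082),.5])).round(4) for p in P])
E
```

```text
tool yaw 5.04889389529996 x-axis [-0.948 -0.083 -0.307]
w15 [8.13145128e-03 2.53233248e+02] 40 0.13837130230192818
[[ 0.5055 -0.2499  0.0778]
 [ 0.5031 -0.2177  0.0779]] yaw 4.28184565544252
win x of lip edge [np.float64(-0.0007), np.float64(-0.0004)]
w16 [1.34815808e-03 2.41303025e+02] 42 0.03487476473187549
[[ 0.5056 -0.2523  0.0777]
 [ 0.5027 -0.2183  0.0777]] yaw 4.797589406041609
win x of lip edge [np.float64(-0.0008), np.float64(-0.0009)]
```

```bash
sed -i 's/^yawW=.*/yawW=4.7; O=np.array([.5093,-.236,.0695])/' h.py; python3 - <<'E'
from h import *
from kin2 import *
x=np.load('kx.npy'); q=get_obs()['q']
def go(w,N=20):
    global q
    p,R_=tool_for(*w); q,tr,e=sim(q,p,R_,x,N); print(w,q.round(2),np.minimum(tr-LO,HI-tr).min().round(3),round(e,4),p.round(3))
for w in [(-.04,0,.12),(-.04,0,.035),(.006,0,.03),(.003,0,0)]: go(w)
plan(*tool_for(-.04,0,.12))
E
```

```text
(-0.04, 0, 0.12) [ 0.3   0.2   0.2   2.23 -0.45  0.5   2.52] 0.118 0.0 [ 0.445 -0.241  0.154]
(-0.04, 0, 0.035) [ 0.35  0.38  0.09  2.2  -0.59  0.34  2.63] 0.17 0.0 [ 0.487 -0.238  0.08 ]
(0.006, 0, 0.03) [ 0.26  0.39  0.16  2.12 -0.54  0.41  2.52] 0.173 0.0 [ 0.529 -0.234  0.099]
(0.003, 0, 0) [ 0.28  0.45  0.12  2.11 -0.58  0.35  2.55] 0.184 0.0 [ 0.542 -0.233  0.072]
pos [ 0.443  -0.1505  0.1498] rows 1.8190641016937772 0.04249018892801972 dp [ 0.191 -3.625 -0.242] ang [ 0.031 -0.019  0.063]
```

Emit:
{"api": "jog_arm", "payload": {"dp": [[0.1,-0.8,-0.1],[0.15,-1.7,-0.2],[0.19,-2.6,-0.24],[0.19,-3.4,-0.24],[0.19,-3.6,-0.24]], "angular": [[0,0,0],[0,0,0],[0,0,0.03],[0.03,0,0.06],[0.03,0,0.06]], "claw": [50,50,50,50,50]}}

```text
t: 19.1
eef_pos: [0.4447, -0.2426, 0.154]
tool_rot: [0.156, -0.04, 0.987, 0.006]
contact_force: [-0.2, -0.8, -0.5]
gripper_width: 0.689
```

```bash
python3 - <<'E'
from h import *
log(); plan(*tool_for(-.04,0,.04))
d=cam('wrist'); cv2.imwrite('pics/w17.png',d['pixels'])
s=cam('scene'); cv2.imwrite('pics/s17.png',cv2.resize(s['pixels'][160:280,180:300],None,fx=5,fy=5,interpolation=cv2.INTER_CUBIC))
E
```

```text
q [ 0.296  0.197  0.208  2.227 -0.447  0.497  2.517] F [-0.2 -0.8 -0.5] g 0.689 t 19.1
pos [ 0.4447 -0.2426  0.154 ] rows 1.6007831416217717 0.017488930909457093 dp [-0.673  0.059  3.129] ang [-0.018 -0.015 -0.018]
```

View pics/w17.png

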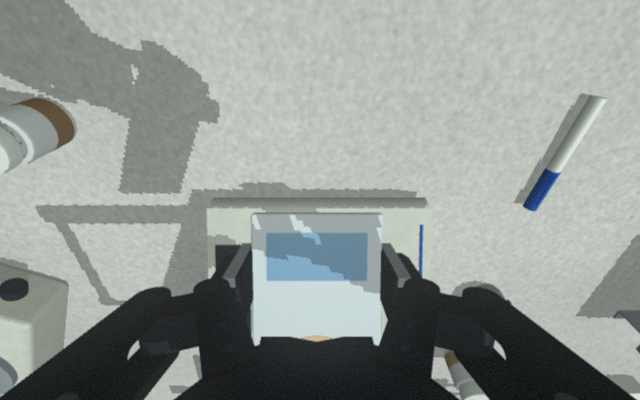

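View pics/s17.png

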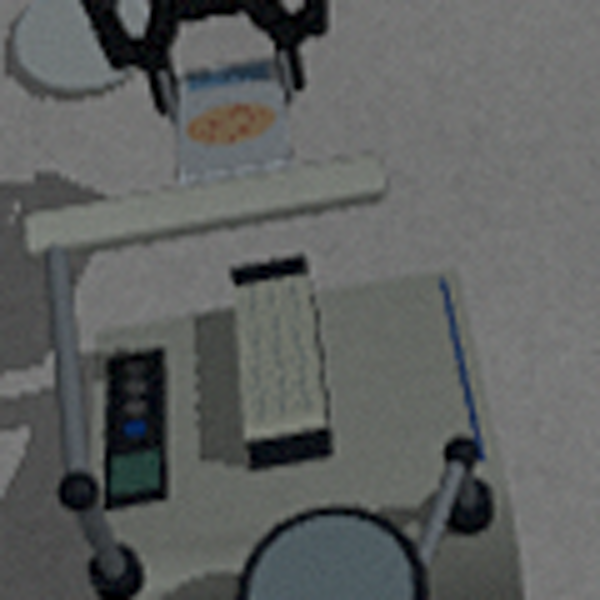

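The plate hovers in front of the lamp bar, aligned with the window. I'll go down along the normal, then slide in under the bar.

Emit:
{"api": "jog_arm", "payload": {"dp": [[-0.15,0.02,0.7],[-0.32,0.04,1.5],[-0.5,0.06,2.3],[-0.67,0.06,3.1],[-0.67,0.06,3.1]], "angular": [[0,0,0],[0,0,0],[0,0,0],[0,0,0],[0,0,0]], "claw": [50,50,50,50,50]}}

```text
t: 19.7
eef_pos: [0.4837, -0.2339, 0.0832]
tool_rot: [0.154, -0.042, 0.987, 0.008]
contact_force: [-0.0, 0.6, -0.6]
gripper_width: 0.68
```

```bash
python3 - <<'E'
from h import *
log(); plan(*tool_for(.008,0,.03))
d=cam('wrist'); cv2.imwrite('pics/w18.png',d['pixels'])
E
```

```text
q [ 0.337  0.37   0.106  2.208 -0.588  0.35   2.62 ] F [-0.   0.6 -0.6] g 0.68 t 19.7
pos [ 0.4837 -0.2339  0.0832] rows 1.0027179788146912 0.040354849027390706 dp [-1.997 -0.173 -0.069] ang [ 0.038 -0.053  0.023]
```

View pics/w18.png

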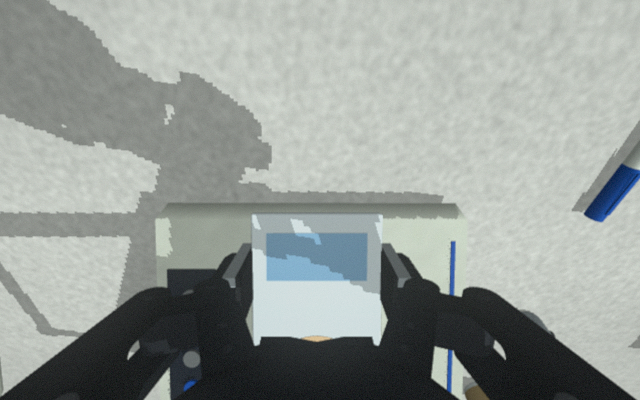

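Emit:
{"api": "jog_arm", "payload": {"dp": [[-0.4,-0.05,0],[-0.8,-0.1,0],[-1.3,-0.15,-0.05],[-1.8,-0.17,-0.07],[-2,-0.17,-0.07]], "angular": [[0,0,0],[0,0,0],[0.03,-0.05,0.02],[0.03,-0.05,0.02],[0.03,-0.05,0.02]], "claw": [50,50,50,50,50]}}

```text
t: 20.25
eef_pos: [0.5334, -0.2373, 0.1036]
tool_rot: [0.159, -0.04, 0.986, 0.005]
contact_force: [0.7, -0.8, -1.2]
gripper_width: 0.684
```

Emit:
{"api": "jog_arm", "payload": {"dp": [[0,0,0],[0,0,0],[0,0,0],[0,0,0],[0,0,0]], "angular": [[0,0,0],[0,0,0],[0,0,0],[0,0,0],[0,0,0]], "claw": [50,50,50,50,50]}}

```text
t: 20.75
eef_pos: [0.5306, -0.2375, 0.102]
tool_rot: [0.158, -0.039, 0.987, 0.005]
contact_force: [0.2, 0.5, -0.1]
gripper_width: 0.686
```

```bash
python3 - <<'E'
from h import *
log(); plan(*tool_for(.008,0,.03)); plan(*tool_for(.008,0,.0))
d=cam('wrist'); cv2.imwrite('pics/w19.png',d['pixels']); print(proj(d,[wpose(0,.022,.01),wpose(0,-.022,.01),wpose(-.006,.022,.01),wpose(-.006,-.022,.01)]).round(1))
cv2.imwrite('pics/w19c.png',cv2.resize(d['pixels'][170:270,230:400],None,fx=4.5,fy=4.5,interpolation=cv2.INTER_CUBIC))
E
```

```text
q [ 0.252  0.389  0.17   2.114 -0.539  0.41   2.522] F [ 0.2  0.5 -0.1] g 0.686 t 20.75
pos [ 0.5306 -0.2375  0.102 ] rows 0.07737804210063184 0.032833634760920355 dp [0.002 0.131 0.082] ang [-0.037  0.027 -0.033]
pos [ 0.5306 -0.2375  0.102 ] rows 0.6435057007930615 0.032833634760920355 dp [-0.245  0.136  1.256] ang [-0.037  0.027 -0.033]
[[363.5 189.6]
 [283.1 189.8]
 [363.6 178.6]
 [283.  178.8]]
```

View pics/w19c.png

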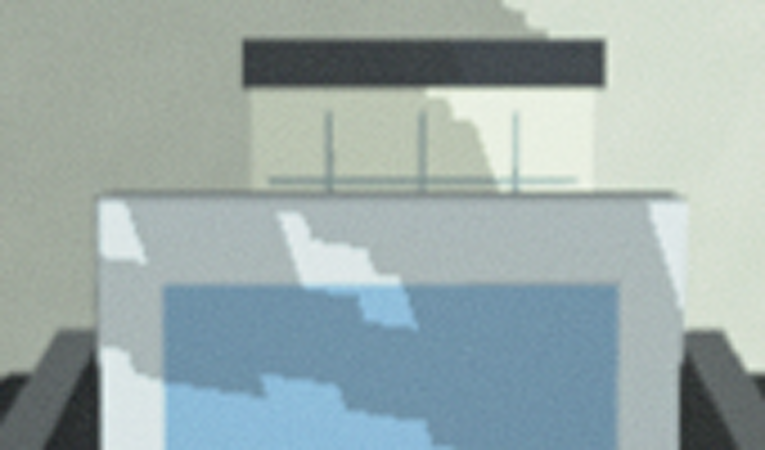

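The lip is seen at (284–364, 178–189), within 1 px of prediction and parallel to the plate's edge. The plate sits ~3.7 mm too far to -y, so I'll correct that and lower it.

Emit:
{"api": "jog_arm", "payload": {"dp": [[0,0.08,0.08],[-0.05,0.147,0.3],[-0.1,0.147,0.55],[-0.15,0.147,0.8],[-0.18,0.147,0.93]], "angular": [[-0.03,0.03,-0.03],[-0.03,0.03,-0.03],[-0.03,0.03,-0.03],[-0.03,0.03,-0.03],[-0.03,0.03,-0.03]], "claw": [50,50,50,50,50]}}

```text
t: 21.3
eef_pos: [0.5423, -0.2326, 0.0806]
tool_rot: [0.156, -0.041, 0.987, 0.006]
contact_force: [-0.6, -0.2, -0.6]
gripper_width: 0.68
```

Emit:
{"api": "jog_arm", "payload": {"dp": [[0,0,0],[0,0,0],[0,0,0],[0,0,0],[0,0,0]], "angular": [[0,0,0],[0,0,0],[0,0,0],[0,0,0],[0,0,0]], "claw": [50,50,50,50,50]}}

```text
t: 21.8
eef_pos: [0.5422, -0.233, 0.0817]
tool_rot: [0.157, -0.041, 0.987, 0.006]
contact_force: [0.4, -0.7, -0.2]
gripper_width: 0.687
```

```bash
python3 - <<'E'
from h import *
log(); plan(*tool_for(.008,0.0004,.0))
d=cam('wrist'); cv2.imwrite('pics/w20.png',d['pixels']); print(proj(d,[wpose(0,.022,.01),wpose(0,-.022,.01),wpose(-.006,.022,.01),wpose(-.006,-.022,.01)]).round(1))
cv2.imwrite('pics/w20c.png',cv2.resize(d['pixels'][170:270,230:400],None,fx=4.5,fy=4.5,interpolation=cv2.INTER_CUBIC))
E
```

```text
q [ 0.26   0.435  0.142  2.103 -0.564  0.375  2.537] F [ 0.4 -0.7 -0.2] g 0.687 t 21.8
pos [ 0.5422 -0.233   0.0817] rows 0.16917273195435656 0.0065124897965485465 dp [-0.043  0.004  0.336] ang [-0.01   0.005  0.002]
[[363.9 190. ]
 [269.8 189.9]
 [364.  177.1]
 [269.7 177.1]]
```

View pics/w20c.png

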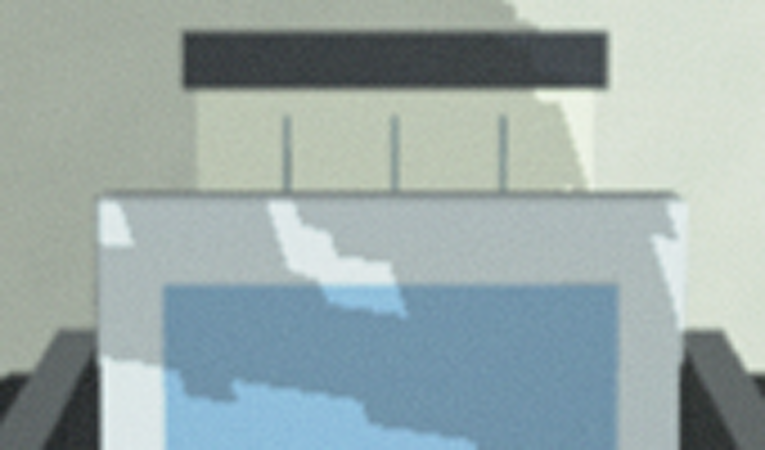

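Centred (lip mid col 395, plate mid col 392 in the crop). I'll lower in fine steps and watch the force.

Emit:
{"api": "jog_arm", "payload": {"dp": [[-0.01,0.01,0.05],[-0.02,0.01,0.1],[-0.03,0.01,0.15],[-0.04,0.01,0.2],[-0.04,0.01,0.2]], "angular": [[0,0,0],[0,0,0],[0,0,0],[0,0,0],[0,0,0]], "claw": [50,50,50,50,50]}}

```text
t: 22.35
eef_pos: [0.5447, -0.2324, 0.0768]
tool_rot: [0.156, -0.041, 0.987, 0.006]
contact_force: [0.4, 0.2, 0.1]
gripper_width: 0.685
```

Emit:
{"api": "jog_arm", "payload": {"dp": [[0,0,0.02],[0,0,0.04],[-0.01,0,0.06],[-0.01,0,0.08],[-0.01,0,0.08]], "angular": [[0,0,0],[0,0,0],[0,0,0],[0,0,0],[0,0,0]], "claw": [50,50,50,50,50]}}

```text
t: 22.85
eef_pos: [0.5455, -0.2324, 0.0752]
tool_rot: [0.156, -0.041, 0.987, 0.006]
contact_force: [-0.8, -0.6, -0.1]
gripper_width: 0.688
```

```bash
python3 - <<'E'
from h import *
log(); plan(*tool_for(.008,0.0004,.0))
d=cam('wrist'); print(get_obs()['contact_force'])
cv2.imwrite('pics/w21c.png',cv2.resize(d['pixels'][170:270,230:400],None,fx=4.5,fy=4.5,interpolation=cv2.INTER_CUBIC))
E
```

```text
q [ 0.264  0.45   0.133  2.1   -0.572  0.364  2.542] F [-0.8 -0.6 -0.1] g 0.688 t 22.85
pos [ 0.5455 -0.2324  0.0752] rows 0.022955819426912997 0.004644703036217376 dp [ 0.002 -0.01   0.045] ang [-0.007  0.     0.003]
[ 0.10716455  0.26594207 -0.60679883]
```

View pics/w21c.png

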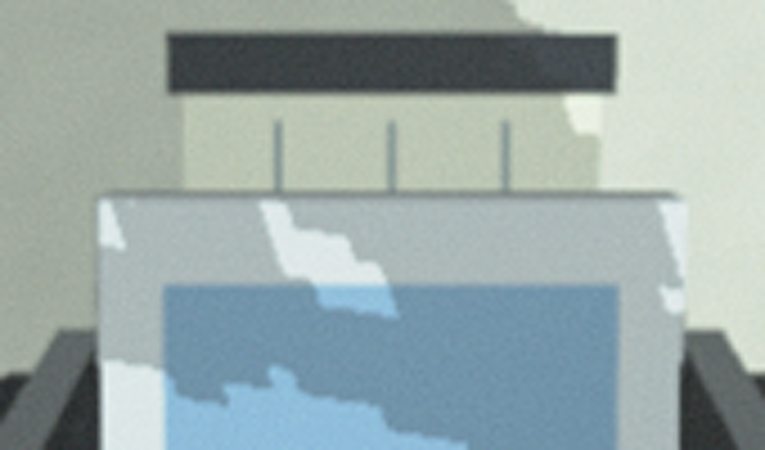

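Emit:
{"api": "jog_arm", "payload": {"dp": [[0,0,0.02],[0,0,0.04],[-0.01,0,0.05],[-0.01,0,0.06],[-0.01,0,0.06]], "angular": [[0,0,0],[0,0,0],[0,0,0],[0,0,0],[0,0,0]], "claw": [50,50,50,50,50]}}

```text
t: 23.4
eef_pos: [0.5459, -0.2324, 0.0741]
tool_rot: [0.156, -0.041, 0.987, 0.006]
contact_force: [-3.9, 1.0, 4.4]
gripper_width: 0.684
```

```bash
python3 - <<'E'
from h import *
log(); plan(*tool_for(.008,0.0004,.0))
E
```

```text
q [ 0.266  0.452  0.131  2.099 -0.573  0.362  2.544] F [-3.9  1.   4.4] g 0.684 t 23.4
pos [ 0.5459 -0.2324  0.0741] rows 0.0051094384565169414 0.0033357827626368684 dp [ 0.005 -0.009 -0.   ] ang [-0.006 -0.     0.001]
```

Contact with the glass (~6 N). I'll ease off a little and slide down the slope towards the lip.

Emit:
{"api": "jog_arm", "payload": {"dp": [[0,0,-0.02],[0.07,0,-0.005],[0.14,0,0.01],[0.21,0,0.025],[0.27,0,0.037]], "angular": [[0,0,0],[0,0,0],[0,0,0],[0,0,0],[0,0,0]], "claw": [50,50,50,50,50]}}

```text
t: 23.9
eef_pos: [0.5399, -0.2328, 0.0707]
tool_rot: [0.156, -0.041, 0.987, 0.006]
contact_force: [-0.3, 0.2, -0.6]
gripper_width: 0.69
```

```bash
python3 - <<'E'
from h import *
log(); plan(*tool_for(.0,0.0004,.0))
d=cam('wrist'); print(get_obs()['contact_force'])
cv2.imwrite('pics/w22c.png',cv2.resize(d['pixels'][170:270,230:400],None,fx=4.5,fy=4.5,interpolation=cv2.INTER_CUBIC))
E
```

```text
q [ 0.28   0.452  0.119  2.112 -0.581  0.351  2.558] F [-0.3  0.2 -0.6] g 0.69 t 23.9
pos [ 0.5399 -0.2328  0.0707] rows 0.023736581366036617 0.004384917941650893 dp [ 0.045 -0.01   0.012] ang [-0.007 -0.001  0.001]
[-0.46947159 -0.20563897 -0.55602305]
```

View pics/w22c.png

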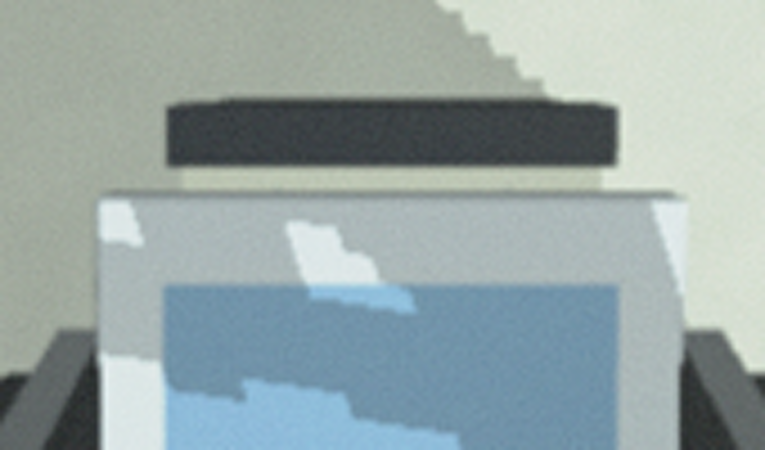

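Emit:
{"api": "jog_arm", "payload": {"dp": [[0.03,0,0.015],[0.06,0,0.02],[0.08,0,0.025],[0.1,0,0.03],[0.1,0,0.03]], "angular": [[0,0,0],[0,0,0],[0,0,0],[0,0,0],[0,0,0]], "claw": [50,50,50,50,50]}}

```text
t: 24.45
eef_pos: [0.538, -0.2332, 0.0696]
tool_rot: [0.157, -0.04, 0.987, 0.006]
contact_force: [-1.0, -0.9, 2.6]
gripper_width: 0.684
```

```bash
python3 - <<'E'
from h import *
log(); plan(*tool_for(.0,0.0004,.0))
d=cam('wrist'); print(get_obs()['contact_force'])
cv2.imwrite('pics/w23c.png',cv2.resize(d['pixels'][170:270,230:400],None,fx=4.5,fy=4.5,interpolation=cv2.INTER_CUBIC))
E
```

```text
q [ 0.285  0.452  0.115  2.115 -0.584  0.346  2.564] F [-1.  -0.9  2.6] g 0.684 t 24.45
pos [ 0.538  -0.2332  0.0696] rows 0.020324101426965127 0.007098417985369514 dp [-0.04  -0.002 -0.008] ang [-0.011  0.005  0.002]
[-1.3181818  -0.51189925  3.22312386]
```

View pics/w23c.png

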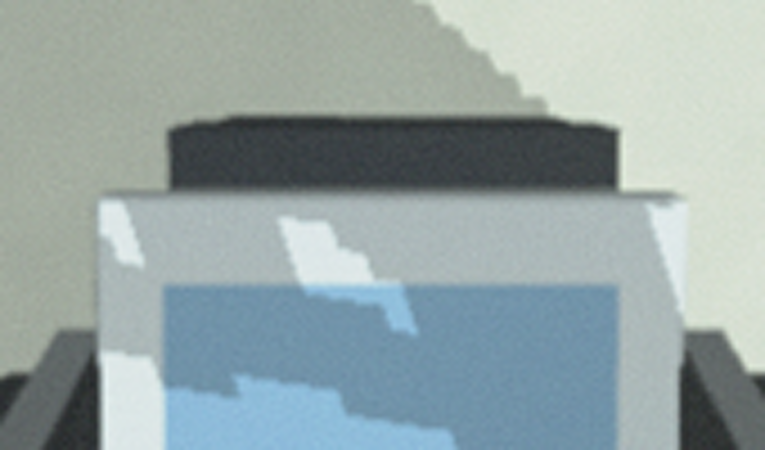

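Emit:
{"api": "jog_arm", "payload": {"dp": [[0.015,0,0.003],[0.03,0,0.006],[0.03,0,0.006],[0.03,0,0.006],[0.03,0,0.006]], "angular": [[0,0,0],[0,0,0],[0,0,0],[0,0,0],[0,0,0]], "claw": [50,50,50,50,50]}}

```text
t: 25.0
eef_pos: [0.5374, -0.2332, 0.0692]
tool_rot: [0.156, -0.041, 0.987, 0.006]
contact_force: [-1.2, -1.3, 4.0]
gripper_width: 0.686
```

```bash
python3 - <<'E'
from h import *
log(); o=get_obs(); F=o['contact_force']; Rp=R.from_euler('z',4.7,degrees=True).as_matrix()@R.from_euler('y',-30,degrees=True).as_matrix(); print('F win',(Rp.T@F).round(1)); plan(*tool_for(.0,0.0004,.0))
E
```

```text
q [ 0.287  0.452  0.114  2.117 -0.585  0.345  2.565] F [-1.2 -1.3  4. ] g 0.686 t 25.0
F win [ 0.9 -1.2  4.1]
pos [ 0.5374 -0.2332  0.0692] rows 0.03601993610972303 0.00662198378905131 dp [-0.07  -0.004 -0.015] ang [-0.011  0.004  0.002]
```

Emit:
{"api": "jog_arm", "payload": {"dp": [[0.015,0,0.003],[0.03,0,0.005],[0.03,0,0.005],[0.03,0,0.005],[0.03,0,0.005]], "angular": [[0,0,0],[0,0,0],[0,0,0],[0,0,0],[0,0,0]], "claw": [50,50,50,50,50]}}

```text
t: 25.5
eef_pos: [0.5372, -0.2332, 0.0691]
tool_rot: [0.157, -0.041, 0.987, 0.006]
contact_force: [-0.5, -0.9, 5.6]
gripper_width: 0.686
```

```bash
python3 - <<'E'
from h import *
log(); o=get_obs(); F=o['contact_force']; Rp=R.from_euler('z',4.7,degrees=True).as_matrix()@R.from_euler('y',-30,degrees=True).as_matrix(); print('F win',(Rp.T@F).round(1))
d=cam('wrist'); 
cv2.imwrite('pics/w24c.png',cv2.resize(d['pixels'][170:270,230:400],None,fx=4.5,fy=4.5,interpolation=cv2.INTER_CUBIC))
E
```

```text
q [ 0.289  0.451  0.112  2.118 -0.586  0.343  2.567] F [-0.5 -0.9  5.6] g 0.686 t 25.5
F win [ 2.3 -0.8  5.1]
```

View pics/w24c.png

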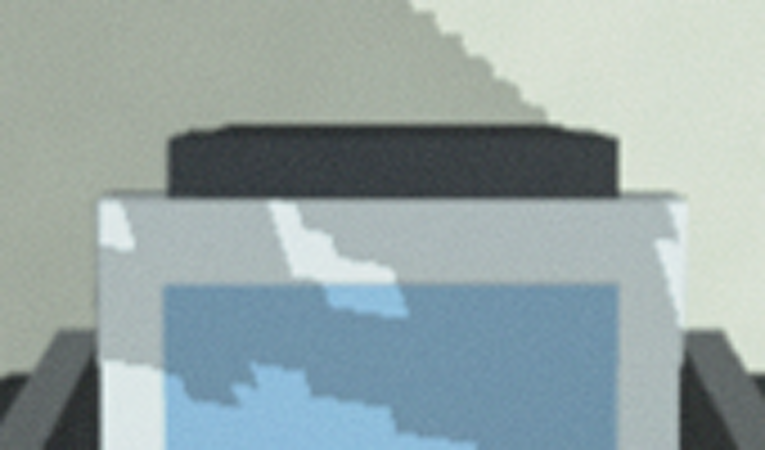

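The plate is now against the lip: its edge is tucked behind the lip and the force along the slope is rising. I'll release it gently.

Emit:
{"api": "jog_arm", "payload": {"dp": [[0,0,0],[0,0,0],[0,0,0],[0,0,0],[0,0,0]], "angular": [[0,0,0],[0,0,0],[0,0,0],[0,0,0],[0,0,0]], "claw": [57,59,61,63,66], "grip_force": 20}}

```text
t: 26.05
eef_pos: [0.5361, -0.2328, 0.0682]
tool_rot: [0.156, -0.041, 0.987, 0.006]
contact_force: [-0.0, -0.5, -0.8]
gripper_width: 0.771
```

Emit:
{"api": "jog_arm", "payload": {"dp": [[0,0,0],[0,0,0],[0,0,0],[0,0,0],[0,0,0]], "angular": [[0,0,0],[0,0,0],[0,0,0],[0,0,0],[0,0,0]], "claw": [70,74,78,80,80]}}

```text
t: 26.55
eef_pos: [0.5366, -0.2331, 0.0687]
tool_rot: [0.156, -0.041, 0.987, 0.006]
contact_force: [-0.2, -0.1, 0.2]
gripper_width: 0.94
```

```bash
python3 - <<'E'
from h import *
log(); plan(*tool_for(.0,0.0004,.02)); plan(*tool_for(.0,0.0004,.14))
d=cam('wrist'); cv2.imwrite('pics/w25.png',d['pixels'])
E
```

```text
q [ 0.289  0.452  0.112  2.118 -0.586  0.344  2.567] F [-0.2 -0.1  0.2] g 0.94 t 26.55
pos [ 0.5366 -0.2331  0.0687] rows 0.4041997804564688 0.004811602419575739 dp [ 0.063 -0.01  -0.806] ang [-0.008  0.002  0.002]
pos [ 0.5366 -0.2331  0.0687] rows 2.8011716677301806 0.004811602419575739 dp [ 1.06  -0.013 -5.501] ang [-0.008  0.002  0.002]
```

View pics/w25.png

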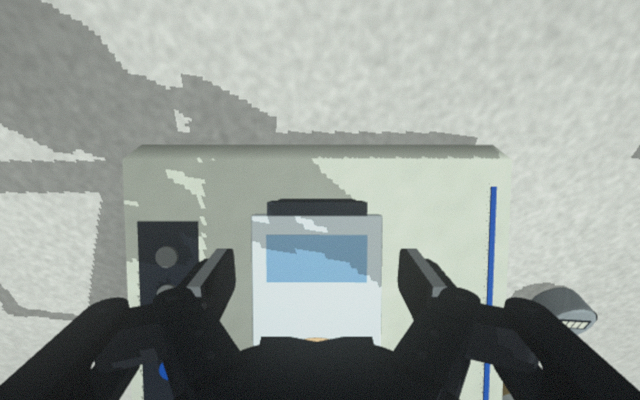

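Emit:
{"api": "jog_arm", "payload": {"dp": [[0.08,0,-0.4],[0.24,0,-1.2],[0.45,0,-2.2],[0.65,0,-3.2],[0.85,0,-4.2]], "angular": [[0,0,0],[0,0,0],[0,0,0],[0,0,0],[0,0,0]], "claw": [80,80,80,80,80]}}

```text
t: 27.1
eef_pos: [0.4831, -0.2375, 0.1633]
tool_rot: [0.156, -0.04, 0.987, 0.006]
contact_force: [-0.1, -0.0, 1.1]
gripper_width: 0.941
```

Emit:
{"api": "jog_arm", "payload": {"dp": [[0.3,0.6,0],[0.6,1.6,0],[0.8,2.8,0],[0.9,4,0],[1,5.2,0]], "angular": [[0,0.3,0],[0,0.6,0],[0,1,0],[0,1.5,0],[0,2,0]], "claw": [80,80,80,80,80]}}

```text
t: 27.6
eef_pos: [0.449, -0.1091, 0.1548]
tool_rot: [0.069, -0.04, 0.997, 0.002]
contact_force: [-0.1, 1.3, 0.1]
gripper_width: 0.937
```

```bash
python3 - <<'E'
from h import *
log(); print(get_obs()['eef_pos'])
s=cam('scene'); t=cam('top'); w=cam('wrist')
cv2.imwrite('pics/s26.png',cv2.resize(s['pixels'][165:285,175:295],None,fx=5,fy=5,interpolation=cv2.INTER_CUBIC))
cv2.imwrite('pics/t26.png',t['pixels']); cv2.imwrite('pics/w26.png',w['pixels']); cv2.imwrite('pics/s26f.png',s['pixels'])
E
```

```text
q [-0.137  0.163  0.287  2.232 -0.13   0.621  1.896] F [-0.1  1.3  0.1] g 0.937 t 27.6
[ 0.44899821 -0.10910234  0.15483193]
```

View pics/s26.png

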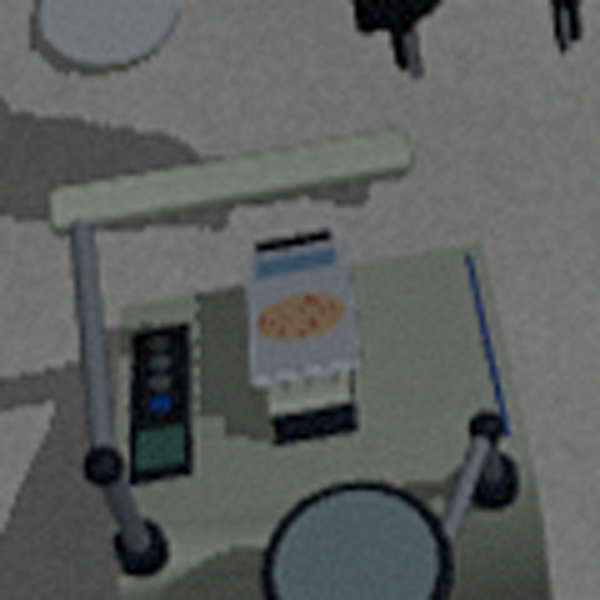

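View pics/w26.png

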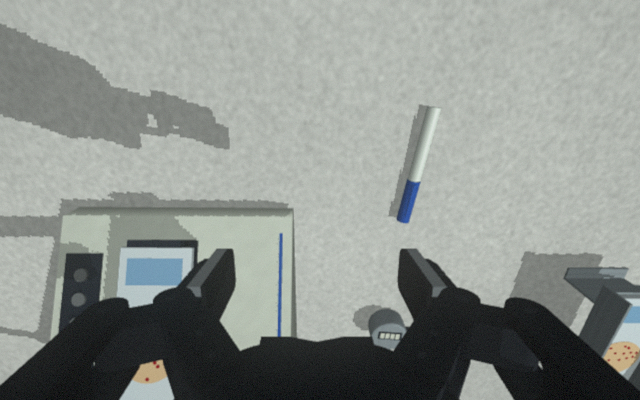

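View pics/s26f.png

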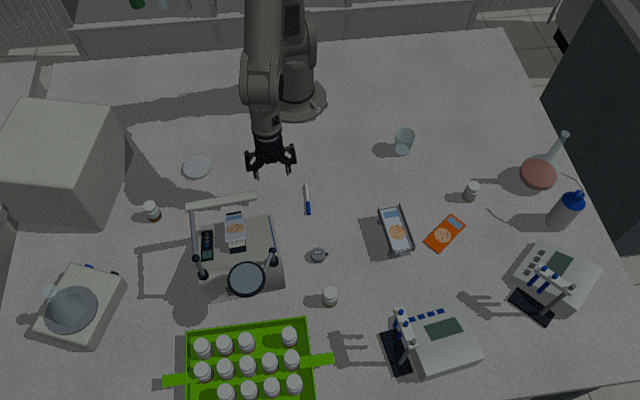

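The plate lies under the lamp bar with its label end at the lip, evenly overhanging on both sides. The middle plate is still in the rack. One last check of its position and straightness, then I'll hand in.

```bash
python3 - <<'E'
from h import *
s=load('scene'); h=cv2.cvtColor(s['pixels'],cv2.COLOR_BGR2HSV)
tan=cv2.inRange(h,(3,60,50),(25,255,255)); blue=cv2.inRange(h,(95,70,45),(120,255,255))
Rp=R.from_euler('z',4.7,degrees=True).as_matrix()@R.from_euler('y',-30,degrees=True).as_matrix()
n=Rp[:,2]; P0=O+n*.006; out=[]
for m,b in ((blue,(224,212,244,222)),(tan,(224,221,246,236))):
    uv,k=blob(m,b); c,v=ray(s,uv); p=c+v*(n@(P0-c))/(n@v); w=Rp.T@(p-O); out.append(w); print(uv,k,'win xyz',w.round(4))
d=out[1]-out[0]; print('yaw err deg',np.degrees(np.arctan2(d[1],d[0])).round(2))
for m,b in ((blue,(376,203,416,220)),(tan,(384,222,412,242))):
    uv,k=blob(m,b); print('mid plate',onz(s,uv,.057).round(4))
a=cv2.imread('pics/scene0.png'); df=cv2.absdiff(a,s['pixels']).max(2)>45; print('changed px right of col 300 below row 180, outside rack:',int(df[180:,300:].sum()-df[195:265,370:420].sum()))
cv2.imwrite('pics/s27.png',cv2.resize(s['pixels'][195:265,365:465],None,fx=6,fy=6,interpolation=cv2.INTER_CUBIC))
E
```

```text
(233.3653846153846, 217.15384615384616) 52.0 win xyz [ 0.0216 -0.0004  0.006 ]
(234.65178571428572, 227.83928571428572) 112.0 win xyz [0.0839 0.0005 0.006 ]
yaw err deg 0.8
mid plate [0.5556 0.2302 0.057 ]
mid plate [0.6176 0.2351 0.057 ]
changed px right of col 300 below row 180, outside rack: 0
```

View pics/s27.png

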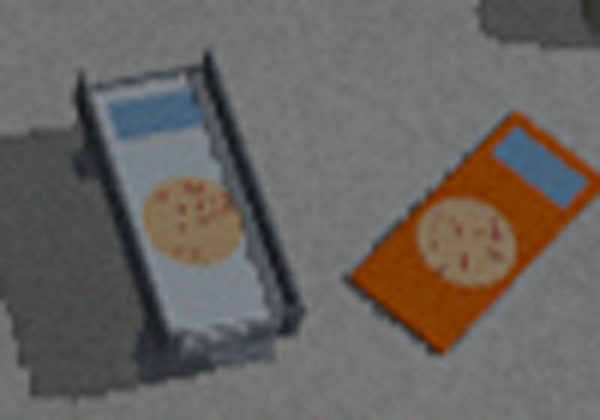

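```bash
python3 -c "
from station import *
print(get_obs()['contact_force'],get_obs()['t']); print(hand_in())"
```

```text
[-0.35910169  0.05539582 -0.13034077] 27.75
the job is handed in; nothing more can be done
None
```

The top plate now lies culture side up on the viewer's window, under the lamp bar, with its label end against the lip. I handed the job in at 27.8 s with the gripper open and touching nothing.

**What I did:** I pushed the plate about 56 mm out over the rack's front from behind, pinched it by its long edges and lifted it out. I lowered it onto the window until it touched (about 6 N), slid it down to the lip and released it.

**Extra step:** My first approach at the full 30° tilt brought joint 7 to 2.954 rad, just short of its 2.96 limit. I went back, set the plate on its rack overhang again and re-gripped it leaning 12°, so the second approach needed only an 18° tilt.

**Last checks:**
- **Plate on the window:** in the scene camera it is on the centre line within 0.5 mm. That view is coarse (about 3 mm per pixel), so its two residuals are within measuring error: 0.8° of skew, and a label position that would put the end about 2 mm off the lip. The close wrist view before release showed the plate edge parallel to the lip and tucked behind it.
- **Rack:** the middle plate is in its place within measuring error. The lowest plate can't be seen under it.
- **Bystanders:** nothing changed in the scene image on the rack side, outside the rack. Those beyond the viewer I checked only by eye, and they looked unmoved.

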